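# Chock the canister, then unlock its sloped rack

### The arm

A 6-joint arm with a two-finger parallel gripper is mounted at the origin on the work surface. World frame = base frame: x ahead of the robot, y to its left, z up, the work surface at z = 0. Lengths are in m, angles in rad, forces in N, time in s.
With the tool pointing down it reaches from about 0.375 to 0.975 m from the base axis. Payload 3.8 kg.
Tool frame: the origin (TCP) lies on the centre line of the jaws, within the pads' length; the fingertips stand 14 mm ahead of it and the grasp point (between the pads) lies 5 mm behind it; y points along the fingers, z is the direction in which the jaws open and shut, and the axes are right-handed (so a half turn about y gives the same grasp; the last joint's range is limited). The gripper opens to 85 mm and grips with 20 to 120 N. Pads are 22 mm wide; open, the fingers measure 114 mm over their backs; the gripper's body (76 mm by 85 mm) begins 54 mm behind the grasp point. The pads swing forward as they close: fully open they stand 13 mm farther back than shut.
Start: joints at [1.262, 0.264, 1.604, -0, 1.274, -0.037], TCP at [0.181, 0.65, 0.245] pointing down, gripper open.
Joint ranges: [-2.63, 2.63], [-0.94, 2.18], [0.31, 2.57], [-1.31, 4.45], [0, 2.66], [-2.55, 2.55]. Speed limits (rad/s): [2.57, 2.57, 3.14, 3.14, 3.14, 3.14].

### API

Orientations are given as a unit quaternion [x, y, z, w].
In Python, from workcell import robot gives the robot as it stands.
- The arm moves only by the tool carry_out, never from a script. Its arguments are lists of equal length, an entry for each row: "rotation": the turn, a rotation vector about the tool's x, y, z in rad, a list of three; "travel": the shift along the tool's x, y, z in cm, a list of three; "jaw": the opening, from 0 (shut) to 1 (fully open). In form: {"rotation": [[ax, ay, az], ...], "travel": [[tx, ty, tz], ...], "jaw": [jaw, ...]}. A call has 1 to 12 rows; each row is the pose to reach, as a shift and turn from the pose commanded when the call began, along the tool's axes at that moment; what a row does not reach only later rows make up. A row lasts 1/8 s, in which the tool goes at most 62.5 mm and 10.7 degrees, less where a joint would pass 70% of its speed; a pose out of reach is approached as far as the arm can. A call with a gripper value outside its range is refused whole. The fingers move at their own pace and stop on an object; "newtons" is the grip in N (left out, the last holds). Time passes only in rows, so rows that repeat a pose let the fingers close. It gives the time, the measured TCP pose, the force and the opening at its end, in the units of the state.
- robot.read_state(): the state, without advancing time (a new reading comes with each control period).
- robot.grab_frame(name): name is "side" or "top"; returns a dict with "img" (420x560x3 uint8, blue, green, red), "fx", "fy", "cx", "cy" (pixels), "T" (4x4, takes a point from camera to world coordinates). Camera axes: x right, y down, z forward; pixel columns grow to the right and rows downward; lengths in m; the calibration is good to about 2 mm. A picture is of the moment at which its call begins. There is no depth.
- robot.sign_off(): hands the job in, once; it reports no verdict.
Trained networks look in the newest picture that a camera, given by its name, has taken for a name from the list of things; names that differ only in an ending like _2 or _b are one class to them, and where a whole thing is asked for, a point or a joint stands for the part that bears it (a point fixed in the world has none). Each returns a list of dicts, best first, with "conf" (0 to 1); they miss things now and then, are a little off and sometimes report something else, mostly with a low value. They report only what shows in the picture. A call takes as long as a camera call. They do not tell look-alikes from the thing itself.
- robot.search_frame(camera, label): "point" ([x, y, z] in m, in the coordinates of the camera as it stood for that picture, good to about 4 mm: the middle of the surface that is visible of it).
- robot.cut_out(camera, label): "pixels" (420x560 bool, what is visible of it).
- robot.tip_of(camera, label): "point" ([x, y, z] in m, in the coordinates of the camera as it stood for that picture, good to about 4 mm: a listed point, or the origin of a listed thing).
The state is a dict: "t": time; "joint_pos": joint angles; "qd": joint speeds; "joint_efforts": joint torques, N m; "eef_pos": TCP position; "orientation": TCP orientation; "contact_force": force on the tool from outside, world axes, zero at the start; "wrist_torque": the same for the moment, N m; "width": opening from 0.0 (shut) to 1.0 (fully open).
Only numpy, scipy, OpenCV 4.12 (cv2) and the standard library are available. Lean on these libraries where they do the work, as an engineer would, in place of code of your own. Each camera call takes 0.05 s, during which the arm holds its last target.

### The job

Unlock the canister rack for opening time without letting the canister roll away. First slide the rubber chock, thin edge leading, up the slope and under the lock bolt until it sits snug against the canister's downhill side, and let go of it; only then put the key fully into the lock, turn it counter-clockwise to its stop so that the bolt is drawn clear, turn it back home, withdraw it and stand it back in its wooden stand. The canister must stay where it is, resting on the chock, and the jug, jar and paper cups are to be left alone.

Things in the scene. Friction and masses are not known exactly. Their poses are not given: they have to be found in the camera images.
- rack: Fixed steel rack, origin on the counter under it; frame level, x along the canister, y downhill, z up. Ramp falls to +y at 0.105 rad; surface 30 mm high at y = 0; spans x -80..110, y -109..129 mm; fence at the high end, low end open. Beside it the lock housing, 110 (x) x 60 (y) x 88 mm high, centred at x -120, y -11 mm.
- can: Plain steel canister with black lid, lying on the ramp against the bolt: cylinder 66 mm diameter, 120 mm long, about 0.35 kg. Origin at its centre, x along its axis and the rack's x; y and z turn as it rolls. Starts at rack x 0..10, y -51, z 69 mm. Unchocked, it rolls off when the bolt is drawn.
- chock: Loose black rubber chock, 0.35 kg, starts flat on the counter. Origin: centre of underside, 60 (x) x 105 mm (y). Toe edge 2 mm high at y -52.5; face rises at 30 deg to 24 mm high at y -14.5, then flat to y +52.5. Upright grip on it: block 30 (x) x 24 mm (y) centred at y +34.5, top 80 mm above the underside. On the ramp its y is to point downhill like the rack's.
- chock_toe (a point): Middle of the chock's thin toe edge, at its underside. Snug under the canister (canister where it starts), the toe lies 12 mm downhill of the canister's axis, measured along the ramp.
- key: Loose steel service key, 0.1 kg, upright in the stand at the start. Origin: centre of the underside of its collar. Blade 24 (x) x 6 mm (y) reaches 26 mm below it; collar 44 x 26 x 6 mm high; flat bow to grip 42 (x) x 12 mm (y), from 18 to 60 mm above the origin. Same when turned half round.
- stand: Fixed wooden key stand, 80 (x) x 60 (y) x 40 mm high; origin: centre of underside. A slot 34 (x) x 14 mm (y), 34 mm deep, opens in the middle of its top: the blade hangs in it and the collar rests on the top, the key's origin then 40 mm above the stand's.
- lock_mouth (a point): Centre of the keyhole's mouth, top of the 40 mm square brass plug (round surround) on the housing, 118 mm above the counter; frame turns with the plug. Keyhole 28 (its x) x 9 mm (its y), 30 mm deep; at home its x is the rack's x. Key fully in: collar rests on the plug, key's origin at this point.
- lock (a joint): Turn of the lock plug (rad): 0 home, grows counter-clockwise seen from above, 1.2 at its stop. Needs about 0.2 N m; stays where left. The blade has about 0.12 rad of play either way in the keyhole, so turn the key a little beyond both ends.
- bolt (a joint): Draw of the bolt (m): 0 locked, about 0.083 fully drawn, clear of the canister. The turning plug draws it, 70 mm per rad; it stays drawn when the plug is turned back.
- bolt_tip (a point): Tip of the round steel bolt, 14 mm diameter, that comes out of the housing along the rack's +x and holds the canister from downhill. Its axis is 39 mm downhill of the canister's, 42 mm above the ramp: the 24 mm high wedge passes under it (35 mm free), the chock's grip does not.
- jug: Bystander: round steel milk jug, 84 mm wide, 90 mm high, with a side handle; origin centre of underside.
- jar: Bystander: amber jar, 72 mm wide, 110 mm high; origin centre of underside.
- cups: Bystander: upturned stack of paper cups, 84 mm wide, 85 mm high; origin centre of underside.
Things that resemble listed ones, but are neither listed nor needed, are in the scene too. What is shaped like the chock but purple or yellow is not meant. There is more than one size of the key; the one meant has the size given above.

How it is judged:
By the outcome, as a careful person would: the job done as asked, in the order asked, and still so for the second after the job is handed in, with the robot touching nothing.
It also fails if it takes over 70 s, if anything falls off the work surface, if the arm or the gripper's body presses on something with over 40 N, if the wrist force passes 120 N, or if a joint passes its speed limit or range.

## Working session

There is one attempt and no reset: what is moved stays moved. The work goes in short steps, Python scripts to look and compute and a tool call to move; the robot and the scene stay as the last step left them, time stands still between calls to the robot, and variables do not carry over. Pictures are saved under pics/ and viewed, and the job is handed in when it is done.

Besides the shell and the picture viewer there is one more tool, called after "Emit:" as name(argument=value, ...) on one line, values as JSON. carry_out: Moves the arm, as the interface text tells. Its arguments: {"type":"object","properties":{"rotation":{"type":"array"},"travel":{"type":"array"},"jaw":{"type":"array"},"newtons":{"type":"number"}},"required":["rotation","travel","jaw"]}

```bash
ls; mkdir -p pics; python3 - <<'E'
from workcell import robot
import cv2,numpy as np
print(robot.read_state())
for n in ("side","top"):
    f=robot.grab_frame(n); cv2.imwrite(f"pics/{n}0.png",f["img"])
    print(n,f["fx"],f["fy"],f["cx"],f["cy"]); print(np.round(f["T"],4))
    T=f["T"]
    for l in ("rack","can","chock","chock_toe","key","stand","lock_mouth","bolt_tip","jug","jar","cups"):
        for r in robot.tip_of(n,l)[:4]:
            p=T[:3,:3]@np.array(r["point"])+T[:3,3]
            print(l,round(r["conf"],2),np.round(p,3))
E
```

```text
pics
{'t': 0.0, 'joint_pos': array([ 1.26212150e+00,  2.64737830e-01,  1.60537039e+00,  1.53653879e-05,
        1.27369780e+00, -3.69210961e-02]), 'qd': array([ 1.45152772e-03, -2.60617747e-04, -7.53252526e-04, -6.52108422e-06,
        6.92869436e-04, -6.15657689e-04]), 'joint_efforts': array([-2.34237588e-03, -5.15111482e+01, -3.67310071e+01, -3.50154605e-04,
        1.31124005e-02,  1.71231835e-05]), 'eef_pos': array([0.18098327, 0.64956128, 0.24397427]), 'orientation': array([ 0.70135868, -0.09592527,  0.09564594, -0.69981869]), 'contact_force': array([-0.65530193, -0.46525204,  0.62271126]), 'wrist_torque': array([ 0.00639155, -0.00955884, -0.04465466]), 'width': 0.998386351357067}
side 525.9247554942873 525.9247554942873 283.8903130889983 212.92621524437195
[[ 0.9837 -0.1363  0.1176  0.3731]
 [-0.1792 -0.6812  0.7098 -0.9097]
 [-0.0167 -0.7193 -0.6945  1.0631]
 [ 0.      0.      0.      1.    ]]
rack 0.66 [0.606 0.02  0.002]
can 0.97 [ 0.621 -0.031  0.071]
chock 0.94 [0.399 0.12  0.002]
chock 0.68 [ 0.476  0.284 -0.   ]
chock 0.61 [0.32  0.253 0.003]
chock_toe 0.87 [0.374 0.231 
[... 722 characters left out ...]

rack 0.47 [ 0.621 -0.031  0.071]
can 0.76 [ 0.616 -0.028  0.069]
chock 0.95 [ 0.391  0.123 -0.003]
chock 0.71 [0.471 0.284 0.   ]
chock 0.64 [0.319 0.253 0.004]
chock_toe 0.91 [ 0.366  0.235 -0.001]
chock_toe 0.83 [0.494 0.239 0.001]
chock_toe 0.74 [0.409 0.172 0.001]
chock_toe 0.71 [ 0.74   0.336 -0.003]
key 0.64 [ 0.535 -0.326  0.043]
key 0.47 [ 0.546 -0.225  0.019]
stand 0.93 [ 0.531 -0.32  -0.001]
stand 0.23 [ 0.712 -0.35   0.002]
lock_mouth 0.68 [0.485 0.002 0.12 ]
lock_mouth 0.43 [ 0.607  0.024 -0.   ]
bolt_tip 0.64 [0.63  0.01  0.076]
jug 0.67 [ 0.621 -0.031  0.07 ]
jug 0.57 [0.413 0.461 0.001]
jar 0.92 [0.74  0.336 0.001]
jar 0.46 [0.496 0.239 0.005]
cups 0.69 [ 0.712 -0.348  0.002]
```

View pics/side0.png

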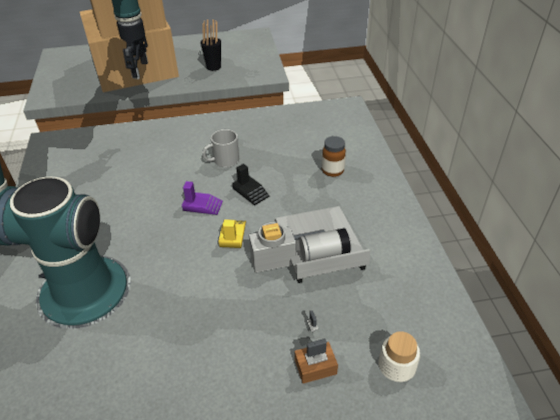

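View pics/top0.png

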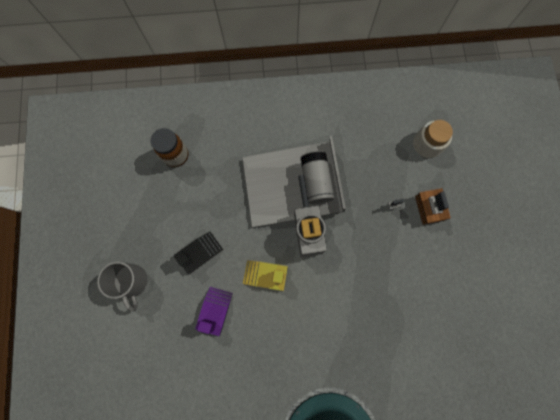

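Candidates for the chock in the side view are black (250,187), purple (202,200) and yellow (232,233). I choose black. For the key, one stands in the stand at (317,350) and another lies loose at (312,322). I'll check both with close crops.

```bash
python3 - <<'E'
import cv2,numpy as np
s=cv2.imread("pics/side0.png");t=cv2.imread("pics/top0.png")
def c(i,x,y,w,h,k): return cv2.resize(i[y:y+h,x:x+w],None,fx=k,fy=k,interpolation=cv2.INTER_CUBIC)
a=c(s,215,155,70,60,5.6);b=c(s,280,300,70,60,5.6)[:,:392]
d=c(t,165,220,70,45,5.6);e=c(t,370,175,90,60,5.6)
A=np.hstack([a,b]);cv2.imwrite("pics/c1.png",A)
d=cv2.resize(d,(390,250));e=cv2.resize(e,(390,260))[:250]
cv2.imwrite("pics/c2.png",np.vstack([np.hstack([d,e]),np.hstack([cv2.resize(c(t,235,130,120,130,1),(300,325),interpolation=cv2.INTER_CUBIC),cv2.resize(c(s,235,200,140,90,1),(480,325),interpolation=cv2.INTER_CUBIC)])]))
E
```

```text
(no output)
```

View pics/c1.png

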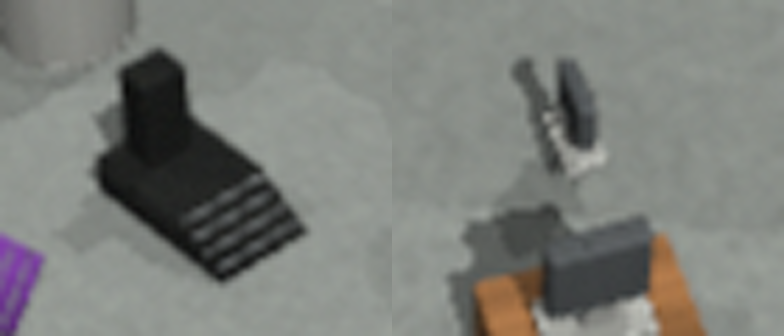

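View pics/c2.png

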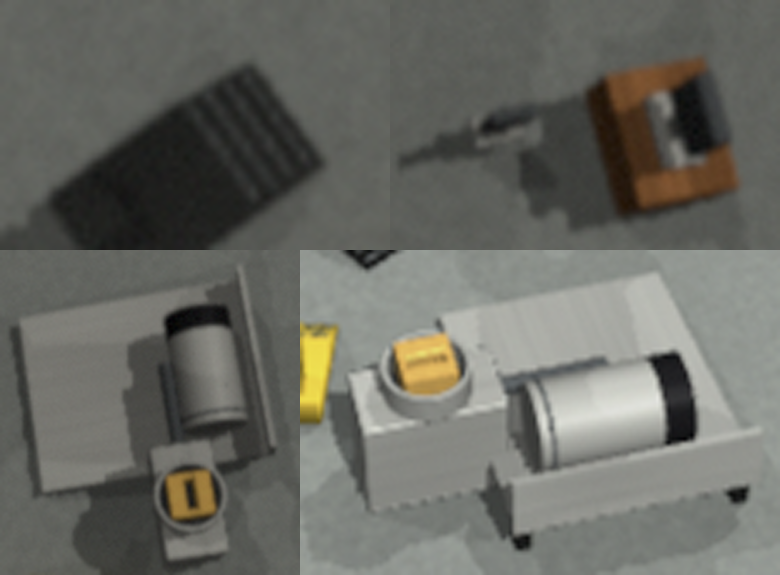

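```bash
cat > h.py <<'E'
import cv2,numpy as np
from scipy.optimize import minimize
from scipy.spatial.transform import Rotation as R
def proj(f,P):
    P=np.asarray(P,float); q=(P-f["T"][:3,3])@f["T"][:3,:3]
    return np.c_[f["fx"]*q[:,0]/q[:,2]+f["cx"],f["fy"]*q[:,1]/q[:,2]+f["cy"]]
def box(x0,x1,y0,y1,z0,z1): return np.array([[x,y,z] for x in(x0,x1) for y in(y0,y1) for z in(z0,z1)])/1e3
CHOCK=[np.array([[x,y,z] for x in(-30,30) for y,z in((-52.5,0),(-52.5,2),(-14.5,24),(52.5,24),(52.5,0))])/1e3, box(-15,15,22.5,46.5,20,80)]
KEY=[box(-21,21,-6,6,18,60)]
STAND=[box(-40,40,-30,30,0,40)]
def place(parts,x,y,yaw,z=0):
    c,s=np.cos(yaw),np.sin(yaw);M=np.array([[c,-s,0],[s,c,0],[0,0,1]])
    return [p@M.T+[x,y,z] for p in parts]
S=4
def sil(f,parts):
    m=np.zeros((420*S,560*S),np.uint8)
    for p in parts:
        h=cv2.convexHull((proj(f,p)*S+S/2-.5).astype(np.float32)); cv2.fillConvexPoly(m,np.round(h*16).astype(np.int32),1,shift=4)
    return cv2.resize(m.astype(np.float32),(560,420),interpolation=cv2.INTER_AREA)
def fit(views,parts,x0,z=0,occ=None):
    def cost(v):
        P=place(parts,v[0],v[1],v[2],z);c=0
        for f,m in views:
            r=sil(f,P); c+=np.abs(r-m).sum()/m.sum()
        return c
    best=None
    for dy in (0,.15,-.15):
        x=np.array(x0)+[0,0,dy]
        sim=np.vstack([x,x+[.006,0,0],x+[0,.006,0],x+[0,0,.1]])
        r=minimize(cost,x,method="Nelder-Mead",options=dict(initial_simplex=sim,xatol=1e-4,fatol=1e-4))
        if best is None or r.fun<best.fun: best=r
    return best.x,best.fun
E
cat > look1.py <<'E'
from workcell import robot
from h import *
F={n:robot.grab_frame(n) for n in("side","top")}
import pickle; pickle.dump(F,open("F.pkl","wb"))
M={}
for n in F:
    for l in("chock","key","stand","rack","can","bolt_tip"):
        M[n,l]=[(round(r["conf"],2),r["pixels"]) for r in robot.cut_out(n,l)]
        print(n,l,[(c,int(m.sum()),np.round(np.argwhere(m).mean(0)[::-1]).astype(int)) for c,m in M[n,l]])
pickle.dump(M,open("M.pkl","wb"))
E
python3 look1.py
```

```text
side chock [(0.98, 854, array([199, 200])), (0.87, 787, array([248, 186])), (0.66, 688, array([231, 233]))]
side key [(0.95, 440, array([315, 351])), (0.65, 134, array([312, 321]))]
side stand [(0.66, 897, array([315, 365])), (0.51, 252, array([271, 231]))]
side rack [(0.9, 4841, array([303, 243]))]
side can [(0.73, 1274, array([324, 244]))]
side bolt_tip [(0.64, 73, array([307, 233])), (0.53, 841, array([333, 156]))]
top chock [(0.86, 1106, array([198, 253])), (0.82, 1011, array([265, 275])), (0.75, 1180, array([214, 311]))]
top key [(0.85, 304, array([438, 203])), (0.4, 129, array([396, 204]))]
top stand [(0.68, 634, array([429, 208]))]
top rack [(0.94, 6488, array([291, 194]))]
top can [(0.67, 1066, array([198, 252])), (0.57, 1363, array([317, 178])), (0.27, 1095, array([433, 139]))]
top bolt_tip [(0.64, 291, array([438, 203])), (0.51, 169, array([303, 191]))]
```

```bash
cat > f1.py <<'E'
from h import *
import pickle
F=pickle.load(open("F.pkl","rb"));M=pickle.load(open("M.pkl","rb"))
f=lambda n,l,i:(F[n],M[n,l][i][1].astype(np.float32))
v=[f("side","chock",1),f("top","chock",0)]
ini=[.48,.284,1.1]
for yaw in (np.radians(130),np.radians(60),np.radians(-60)):
    pass
# toe direction from images: toe toward (+x,-y)?
best=[]
for yaw in np.radians(np.arange(0,360,45)):
    best.append(fit(v,CHOCK,[.485,.262,yaw]))
best.sort(key=lambda b:b[1]); print("chock",best[:2])
for w in v: print(fit([w],CHOCK,best[0][0]))
x=best[0][0]
KEYF=[box(-21,21,-6,6,18,60),box(-22,22,-13,13,0,6),box(-8,8,-6,6,6,18)]
v=[f("side","key",0),f("top","key",0)]
b=min((fit(v,KEYF,[.535,-.326,y],.04) for y in np.radians([0,45,90,135])),key=lambda b:b[1]);print("key",b)
for w in v: print(fit([w],KEYF,b[0],.04))
SK=[p+[0,0,.04] for p in KEYF]+STAND
v=[(F[n],((M[n,"key"][0][1]|M[n,"stand"][0][1])).astype(np.float32)) for n in F]
k=fit(v,SK,b[0]);print("stand+key",k)
for w in v: print(fit([w],SK,b[0]))
out=[]
for n in F:
    im=F[n]["img"].copy();im=cv2.resize(im,None,fx=3,fy=3,interpolation=cv2.INTER_CUBIC)
    for P in place(CHOCK,*x)+place(KEYF,*b[0],.04)+place(STAND,*k[0]):
        h=cv2.convexHull(((proj(F[n],P)+.5)*3).astype(np.float32)).astype(int);cv2.polylines(im,[h],True,(0,255,0),1)
    out.append(im)
s,t=out
cv2.imwrite("pics/o1.png",np.vstack([np.hstack([s[480:630,645:845],t[675:825,500:700]]),np.hstack([s[1000:1150,850:1050],t[530:680,1200:1400]])]).repeat(2,0).repeat(2,1)[:600])
E
python3 f1.py
```

```text
chock [(array([0.46818235, 0.28545901, 0.56347394]), np.float64(0.16632047295570374)), (array([0.46774165, 0.28542233, 0.56882711]), np.float64(0.16712023317813873))]
(array([0.46976078, 0.28769515, 0.54619624]), np.float64(0.06829733401536942))
(array([0.46677616, 0.28506775, 0.57104759]), np.float64(0.0412522591650486))
key (array([ 0.53116713, -0.3224383 ,  3.27081035]), np.float64(0.24336124956607819))
(array([ 0.5316712 , -0.32225017,  3.32847002]), np.float64(0.103977270424366))
(array([ 0.52999524, -0.32208211,  3.28424496]), np.float64(0.13055098056793213))
stand+key (array([ 0.53184299, -0.32224695,  3.23898302]), np.float64(0.143945574760437))
(array([ 0.5322952 , -0.32220005,  3.23821445]), np.float64(0.06352841854095459))
(array([ 0.53169477, -0.32207811,  3.24961796]), np.float64(0.07802419364452362))
```

View pics/o1.png

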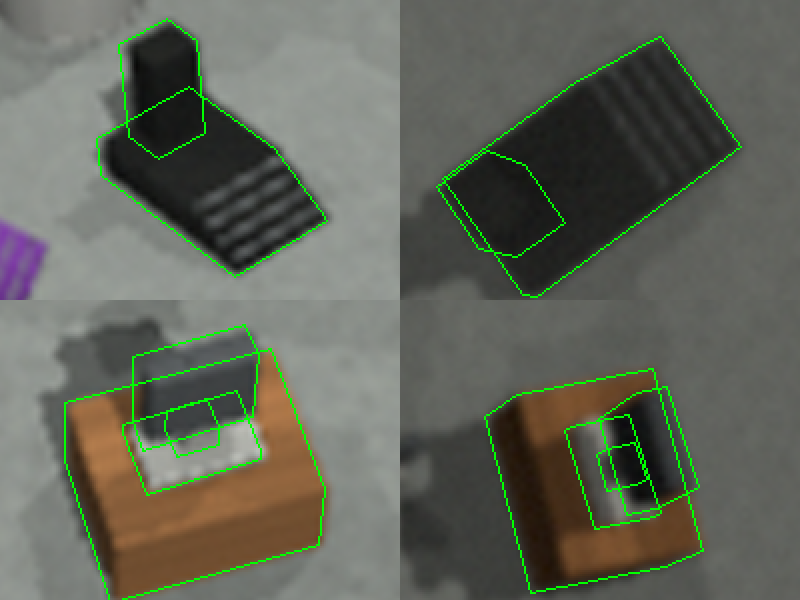

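```bash
cat > f2.py <<'E'
from h import *
import pickle
F=pickle.load(open("F.pkl","rb"));M=pickle.load(open("M.pkl","rb"))
def gold(im):
    h=cv2.cvtColor(im,cv2.COLOR_BGR2HSV); return ((h[...,0]>8)&(h[...,0]<25)&(h[...,1]>120)&(h[...,2]>60)).astype(np.uint8)
views=[]
for n,c in(("side",(271,231)),("top",(311,228))):
    g=gold(F[n]["img"]); z=np.zeros_like(g);z[c[1]-18:c[1]+18,c[0]-18:c[0]+18]=1;g=cv2.morphologyEx(g*z,cv2.MORPH_CLOSE,np.ones((7,7)))
    print(n,g.sum()); views.append((F[n],g.astype(np.float32)))
PL=[box(-20,20,-20,20,117,118)]
b=fit(views,PL,[.487,.003,.05]);print("plug",b)
for w in views: print(fit([w],PL,[.487,.003,.05]))
def cyl(x,y,z,r,L): 
    a=np.linspace(0,2*np.pi,40);return np.array([[x+s*L/2,y+r*np.cos(t),z+r*np.sin(t)] for s in(-1,1) for t in a])/1e3
CAN=[cyl(0,0,69,33,120)]
i=[[j for j,(c,m) in enumerate(M[n,"can"]) if np.hypot(*(np.argwhere(m).mean(0)[::-1]-p))<12][0] for n,p in(("side",(324,244)),("top",(317,178)))]
vc=[(F[n],M[n,"can"][k][1].astype(np.float32)) for n,k in zip(("side","top"),i)]
c=fit(vc,CAN,[.62,-.03,.05]);print("can",c)
for w in vc: print(fit([w],CAN,[.62,-.03,.05]))
for i,n in enumerate(F):
    im=cv2.resize(F[n]["img"],None,fx=5,fy=5,interpolation=cv2.INTER_CUBIC)
    yaw=c[0][2]; ox,oy=b[0][:2]-np.array([[np.cos(yaw),-np.sin(yaw)],[np.sin(yaw),np.cos(yaw)]])@[-.120,-.011]
    if i==0: print("rack",ox,oy,yaw)
    sf=lambda y:30-y*np.tan(.105)
    for P in place(PL,*b[0])+place(CAN,*c[0])+place([box(-175,-65,-41,19,0,88),np.array([[x,y,sf(y)] for x in(-80,110) for y in(-109,129)])/1e3],ox,oy,yaw):
        h=cv2.convexHull(((proj(F[n],P)+.5)*5).astype(np.float32)).astype(int);cv2.polylines(im,[h],True,(0,255,0),1)
    x,y=((240,200),(235,125))[i]
    cv2.imwrite(f"pics/r{n}.png",im[y*5:y*5+600,x*5:x*5+(700,600)[i]])
E
python3 f2.py
```

```text
side 243
top 349
plug (array([0.49009111, 0.00168253, 0.0582849 ]), np.float64(0.37859052419662476))
(array([ 0.49053401, -0.00282152,  0.00578788]), np.float64(0.20370370149612427))
(array([0.48905051, 0.0037487 , 0.08261501]), np.float64(0.12517908215522766))
can (array([ 0.62062114, -0.02768607,  0.07010223]), np.float64(0.10668154060840607))
(array([ 0.62179526, -0.02574195,  0.06677578]), np.float64(0.03939364105463028))
(array([ 0.62003869, -0.02860539,  0.06646913]), np.float64(0.03356566280126572))
rack 0.6090258831777919 0.021060893965887763 0.07010223444779012
```

View pics/rside.png

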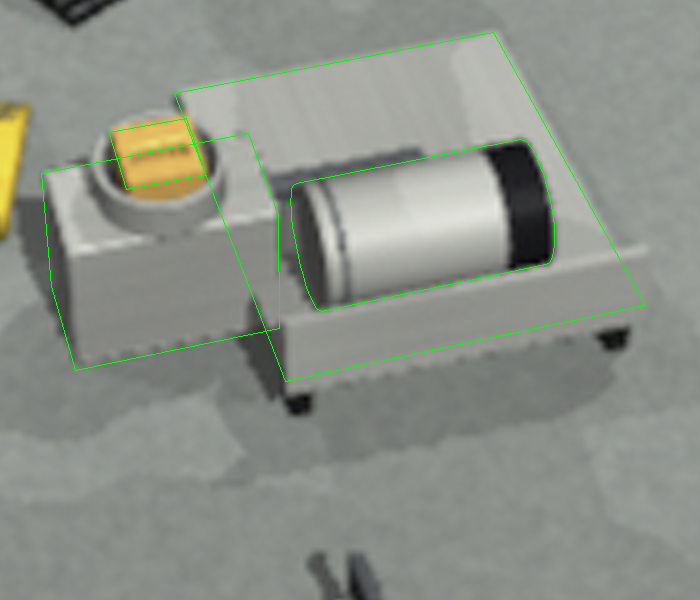

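View pics/rtop.png

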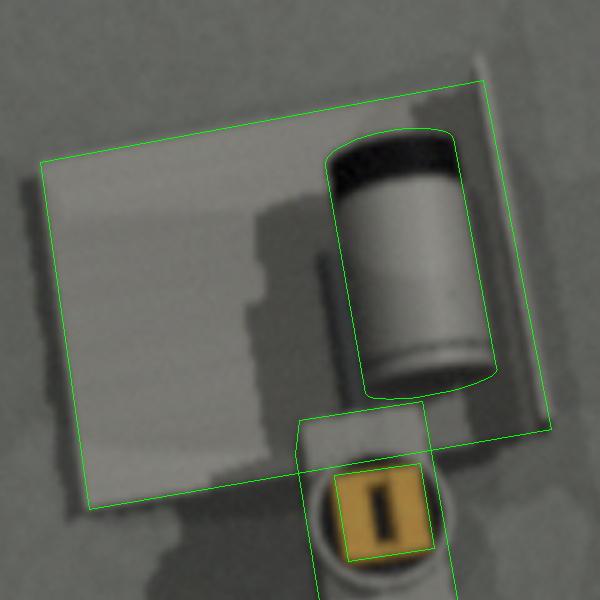

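```bash
cat > mv.py <<'E'
import json,sys,os,numpy as np
from scipy.spatial.transform import Rotation as R
def load():
    d=json.load(open("cmd.json"));return np.array(d["p"]),R.from_quat(d["q"])
def save(p,r): json.dump(dict(p=list(map(float,p)),q=list(map(float,r.as_quat()))),open("cmd.json","w"))
def applied(rot,trav):  # last row that I sent
    p,r=load(); save(p+r.apply(np.array(trav)/100),r*R.from_rotvec(rot))
def down(yaw,tilt=0,flip=False):
    """tool y down; tool z along object's x (yaw); tilt: rotation about object's x by -tilt"""
    B=R.from_euler("z",yaw)*R.from_euler("x",-tilt)
    z=np.array([1,0,0.])*(-1 if flip else 1);y=np.array([0,0,-1.]);x=np.cross(y,z)
    return B*R.from_matrix(np.c_[x,y,z])
def rel(p,r,p0=None,r0=None):
    if p0 is None:p0,r0=load()
    return (r0.inv()*r).as_rotvec(), r0.inv().apply(np.array(p)-p0)*100
def show(tag,p,r):
    a,t=rel(p,r); print(tag,"rot",np.round(a,3),"trav",np.round(t,2),"| ang %.2f dist %.1fcm"%(np.linalg.norm(a),np.linalg.norm(t)))
E
python3 - <<'E'
from mv import *
from workcell import robot
s=robot.read_state(); q=R.from_quat(s["orientation"]);print(s["t"]);print(q.as_matrix().round(3))
r=q.as_matrix(); yaw=np.arctan2(r[1,2],r[0,2]);print("toolz yaw",yaw)
# assume exact down at commanded start
save([.181,.65,.245],down(yaw)); print((down(yaw).inv()*q).magnitude())
C=np.array([.468,.2858]);yc=.563
g=C+.0345*np.array([-np.sin(yc),np.cos(yc)]); print(g)
for fl in (0,1):
    show("above",[*g,.16],down(yc,0,fl)); show("at",[*g,.047],down(yc,0,fl))
E
```

```text
1.9
[[ 0.963 -0.     0.269]
 [-0.269  0.     0.963]
 [-0.    -1.     0.   ]]
toolz yaw 1.298954941875981
2.6309808599901082e-05
[0.44958647 0.31497519]
above rot [0.    0.736 0.   ] trav [ 34.87   8.5  -25.06] | ang 0.74 dist 43.8cm
at rot [0.    0.736 0.   ] trav [ 34.87  19.8  -25.06] | ang 0.74 dist 47.3cm
above rot [ 0.    -2.406  0.   ] trav [ 34.87   8.5  -25.06] | ang 2.41 dist 43.8cm
at rot [ 0.    -2.406  0.   ] trav [ 34.87  19.8  -25.06] | ang 2.41 dist 47.3cm
```

Emit:
carry_out(rotation=[[0,0.09,0],[0,0.18,0],[0,0.27,0],[0,0.36,0],[0,0.45,0],[0,0.54,0],[0,0.64,0],[0,0.736,0],[0,0.736,0],[0,0.736,0]], travel=[[4.3,0.5,-3.1],[8.6,1,-6.2],[13,2,-9.3],[17.4,3,-12.5],[21.8,4.5,-15.6],[26.2,6,-18.8],[30.5,7.5,-22],[34.87,8.5,-25.06],[34.87,8.5,-25.06],[34.87,8.5,-25.06]], jaw=[1,1,1,1,1,1,1,1,1,1])

```text
t: 3.15
eef_pos: [0.4499, 0.3153, 0.1605]
orientation: [-0.619, 0.342, -0.341, 0.619]
contact_force: [0.6, -0.2, -0.4]
width: 0.999
```

```bash
python3 - <<'E'
from mv import *
from workcell import robot
applied([0,.736,0],[34.87,8.5,-25.06])
s=robot.read_state();p,r=load();print(s["t"],s["eef_pos"],p,(r.inv()*R.from_quat(s["orientation"])).as_rotvec(),s["joint_pos"])
E
```

```text
3.15 [0.44992058 0.31528239 0.16046122] [0.44960756 0.31497458 0.16      ] [0.00020354 0.00053947 0.00054048] [5.65563319e-01 9.69884897e-02 1.96286392e+00 6.11653006e-04
 1.08153523e+00 2.86044350e-03]
```

Emit:
carry_out(rotation=[[0,0,0],[0,0,0],[0,0,0],[0,0,0],[0,0,0],[0,0,0],[0,0,0],[0,0,0],[0,0,0],[0,0,0]], travel=[[0,4,0],[0,8,0],[0,11.2,0],[0,11.2,0],[0,11.2,0],[0,11.2,0],[0,11.2,0],[0,11.2,0],[0,11.2,0],[0,11.2,0]], jaw=[1,1,1,1,0.2,0.2,0.2,0.2,0.2,0.2], newtons=60)

```text
t: 4.4
eef_pos: [0.4504, 0.3157, 0.0499]
orientation: [-0.619, 0.341, -0.342, 0.62]
contact_force: [-1.3, -0.6, 5.7]
width: 0.342
```

```bash
cat > st.py <<'E'
from mv import *
from workcell import robot
s=robot.read_state();p,r=load();print(round(s["t"],2),"meas",s["eef_pos"].round(4),"cmd",p.round(4),"drot",(r.inv()*R.from_quat(s["orientation"])).as_rotvec().round(4),"F",s["contact_force"].round(1),"M",s["wrist_torque"].round(2),"w",round(s["width"],3),"j",s["joint_pos"].round(2))
E
python3 - <<'E'
from mv import *
applied([0,0,0],[0,11.2,0])
import st
from workcell import robot; import cv2
for n in("side","top"):
    f=robot.grab_frame(n); cv2.imwrite(f"pics/{n}1.png",f["img"][120:300,150:420].repeat(2,0).repeat(2,1))
E
```

```text
4.4 meas [0.4504 0.3157 0.0499] cmd [0.4496 0.315  0.048 ] drot [0.0016 0.0002 0.0004] F [-1.3 -0.6  5.7] M [-0.12  0.39  0.01] w 0.342 j [0.57 0.23 2.04 0.   0.87 0.  ]
```

View pics/side1.png

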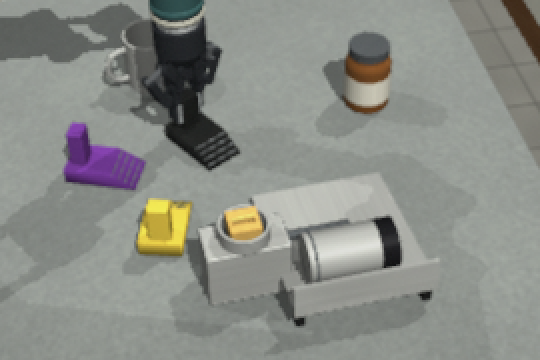

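```bash
cat > ck.py <<'E'
from mv import *
OR=np.array([.609,.021,0]);YR=.070;TI=.105
def chock(x,y,h):  # rack coords mm of chock origin (horizontal y), h mm clearance normal to the ramp
    B=R.from_euler("z",YR)
    z=30-y*np.tan(TI); n=np.array([0,np.sin(TI),np.cos(TI)])
    O=OR+B.apply(np.array([x,y,z])/1e3+n*h/1e3)
    return O+(B*R.from_euler("x",-TI)).apply([0,.0347,.0499]), down(YR,TI)
if __name__=="__main__":
    p,r=load(); print(p)
    show("lift",p+[0,0,.10],r)
    for h in(60,15,3,0): 
        P=chock(8,62,h);print(P[0]); show(h,*P)
E
python3 ck.py
```

```text
[0.44960756 0.31497458 0.048     ]
lift rot [0. 0. 0.] trav [  0. -10.   0.] | ang 0.00 dist 10.0cm
[0.60942468 0.12932218 0.12912389]
60 rot [-0.026  0.492 -0.103] trav [24.23 -8.11  3.61] | ang 0.50 dist 25.8cm
[0.60975455 0.12461741 0.08437173]
15 rot [-0.026  0.492 -0.103] trav [24.65 -3.64  3.38] | ang 0.50 dist 25.1cm
[0.60984252 0.12336281 0.07243782]
3 rot [-0.026  0.492 -0.103] trav [24.76 -2.44  3.32] | ang 0.50 dist 25.1cm
[0.60986451 0.12304915 0.06945434]
0 rot [-0.026  0.492 -0.103] trav [24.78 -2.15  3.31] | ang 0.50 dist 25.1cm
```

Emit:
carry_out(rotation=[[0,0,0],[0,0,0],[-0.005,0.1,-0.02],[-0.01,0.2,-0.04],[-0.015,0.3,-0.06],[-0.02,0.4,-0.08],[-0.026,0.492,-0.103],[-0.026,0.492,-0.103],[-0.026,0.492,-0.103],[-0.026,0.492,-0.103],[-0.026,0.492,-0.103]], travel=[[0,-5,0],[0,-10,0],[5,-10.5,0.7],[10,-10.5,1.5],[15,-10.5,2.2],[20,-10,3],[24.2,-8.1,3.6],[24.65,-3.64,3.38],[24.65,-3.64,3.38],[24.65,-3.64,3.38],[24.65,-3.64,3.38]], jaw=[0.2,0.2,0.2,0.2,0.2,0.2,0.2,0.2,0.2,0.2,0.2])

```text
t: 5.88
eef_pos: [0.6113, 0.1257, 0.0869]
orientation: [0.541, -0.453, 0.509, -0.493]
contact_force: [0.5, 0.1, -4.2]
width: 0.344
```

```bash
python3 - <<'E'
from mv import *
applied([-0.026,0.492,-0.103],[24.65,-3.64,3.38])
import st
from ck import chock
print(chock(8,62,15)[0])
from h import *
from workcell import robot
F={n:robot.grab_frame(n) for n in("side","top")}
B=R.from_euler("z",.07)*R.from_euler("x",-.105)
p,r=st.s["eef_pos"],0
C0=p-B.apply([0,.0347,.0499])
o=[]
for n,(x,y) in(("side",(230,130)),("top",(180,120))):
    im=cv2.resize(F[n]["img"],None,fx=4,fy=4,interpolation=cv2.INTER_CUBIC)
    for P in CHOCK: 
        h=cv2.convexHull(((proj(F[n],B.apply(P)+C0)+.5)*4).astype(np.float32)).astype(int);cv2.polylines(im,[h],True,(0,255,0),1)
    o.append(im[y*4:y*4+520,x*4:x*4+400])
cv2.imwrite("pics/p2.png",np.hstack(o))
E
```

```text
5.88 meas [0.6113 0.1257 0.0869] cmd [0.6097 0.1246 0.0844] drot [ 0.0038 -0.0006  0.0006] F [ 0.5  0.1 -4.2] M [ 0.15  0.05 -0.03] w 0.344 j [ 0.22  0.32  1.85 -0.12  0.99  0.22]
[0.60975455 0.12461741 0.08437173]
```

View pics/p2.png

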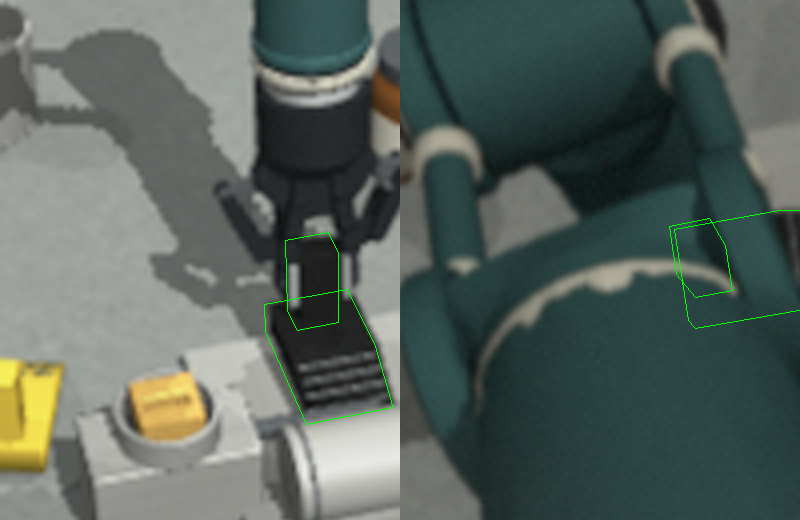

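Emit:
carry_out(rotation=[[0,0,0],[0,0,0],[0,0,0],[0,0,0]], travel=[[0,0.7,0],[0,1.3,0],[0,1.6,0],[0,1.6,0]], jaw=[0.2,0.2,0.2,0.2])

```text
t: 6.48
eef_pos: [0.6096, 0.1233, 0.0697]
orientation: [0.542, -0.455, 0.508, -0.491]
contact_force: [-5.4, 0.6, 5.1]
width: 0.346
```

```bash
python3 - <<'E'
from mv import *
applied([0,0,0],[0,1.6,0])
import st
E
```

```text
6.47 meas [0.6096 0.1233 0.0697] cmd [0.6099 0.1229 0.0685] drot [-0.0013  0.0001  0.    ] F [-5.4  0.6  5.1] M [ 0.12  0.73 -0.04] w 0.346 j [ 0.22  0.34  1.86 -0.13  0.96  0.22]
```

Emit:
carry_out(rotation=[[0,0,0],[0,0,0],[0,0,0],[0,0,0],[0,0,0],[0,0,0]], travel=[[1,0,0],[2,0,0],[3,0,0],[4,0,0],[4.6,0,0],[4.6,0,0]], jaw=[0.2,0.2,0.2,0.2,0.2,0.2])

```text
t: 7.22
eef_pos: [0.6144, 0.0768, 0.0745]
orientation: [0.541, -0.454, 0.509, -0.492]
contact_force: [0.8, 1.3, 3.6]
width: 0.341
```

```bash
python3 - <<'E'
from mv import *
applied([0,0,0],[4.6,0,0])
import st
from workcell import robot; import cv2
f=robot.grab_frame("side"); cv2.imwrite("pics/s3.png",cv2.resize(f["img"][150:280,230:390],None,fx=4.5,fy=4.5,interpolation=cv2.INTER_CUBIC))
E
```

```text
7.22 meas [0.6144 0.0768 0.0745] cmd [0.6131 0.0772 0.0733] drot [ 0.0021  0.0009 -0.0003] F [0.8 1.3 3.6] M [ 0.26 -0.06 -0.06] w 0.341 j [ 0.14  0.32  1.87 -0.13  0.96  0.15]
```

View pics/s3.png

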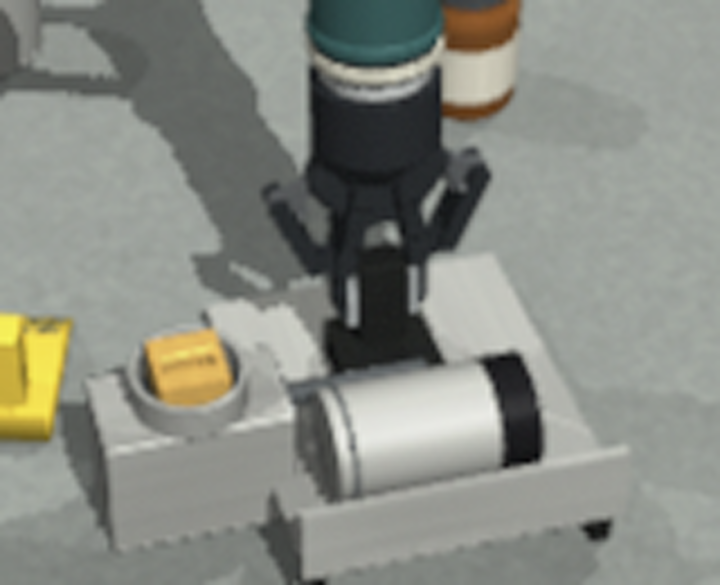

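Emit:
carry_out(rotation=[[0,0,0],[0,0,0],[0,0,0],[0,0,0]], travel=[[0.15,0,0],[0.3,0,0],[0.45,0,0],[0.45,0,0]], jaw=[0.2,0.2,0.2,0.2])

```text
t: 7.78
eef_pos: [0.6145, 0.0743, 0.0748]
orientation: [0.541, -0.454, 0.509, -0.492]
contact_force: [0.8, 7.3, 4.2]
width: 0.343
```

```bash
python3 - <<'E'
from mv import *
applied([0,0,0],[.45,0,0])
import st
E
```

```text
7.78 meas [0.6145 0.0743 0.0748] cmd [0.6134 0.0728 0.0738] drot [0.0021 0.0001 0.0017] F [0.8 7.3 4.2] M [ 0.83  0.   -0.03] w 0.343 j [ 0.14  0.32  1.87 -0.13  0.96  0.14]
```

```bash
cat > cancheck.py <<'E'
from h import *
import pickle
from workcell import robot
F0=pickle.load(open("F.pkl","rb"))["side"]["img"]
f=robot.grab_frame("side");im=f["img"]
# sub-pixel shift of can region by ECC/phase correlation
def win(i): return cv2.cvtColor(i[226:268,300:354],cv2.COLOR_BGR2GRAY).astype(np.float32)
a,b=win(F0),win(im)
W=np.eye(2,3,dtype=np.float32)
cc,W=cv2.findTransformECC(a,b,W,cv2.MOTION_TRANSLATION,(3,100,1e-5));print("can shift px",W[:,2],cc)
p=np.array([[.62,-.028,.07],[.62,-.023,.07]]);q=proj(f,p);print("px per 5mm y:",q[1]-q[0])
E
python3 cancheck.py; python3 - <<'E'
from ck import *
for y in(9.7,12,14): print(y,chock(8,y,0)[0])
E
```

```text
can shift px [-0.15700403  0.25522923] 0.8033636156148988
px per 5mm y: [-0.45393435 -1.4111781 ]
9.7 [0.61352252 0.07087724 0.07496611]
12 [0.61336165 0.0731716  0.07472372]
14 [0.61322177 0.07516671 0.07451294]
```

```bash
sed -i 's/^def win.*/def win(i): return cv2.cvtColor(i[238:268,300:356],cv2.COLOR_BGR2GRAY).astype(np.float32)/' cancheck.py; python3 cancheck.py; python3 - <<'E'
import pickle,cv2,numpy as np
from workcell import robot
F0=pickle.load(open("F.pkl","rb"))["side"]["img"];im=robot.grab_frame("side")["img"]
c=lambda i:cv2.resize(i[205:275,275:370],None,fx=4.1,fy=6,interpolation=cv2.INTER_CUBIC)
cv2.imwrite("pics/d1.png",np.hstack([c(F0),c(im)]))
E
```

```text
can shift px [-0.08182885  0.0908132 ] 0.9958420017981187
px per 5mm y: [-0.45393435 -1.4111781 ]
```

View pics/d1.png

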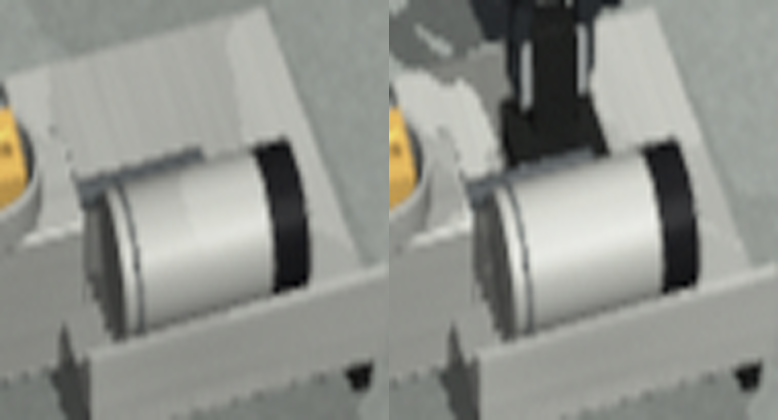

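Emit:
carry_out(rotation=[[0,0,0],[0,0,0],[0,0,0]], travel=[[0.1,0,0],[0.2,0,0],[0.2,0,0]], jaw=[0.2,0.2,0.2])

```text
t: 8.3
eef_pos: [0.6146, 0.0728, 0.075]
orientation: [0.541, -0.454, 0.509, -0.492]
contact_force: [1.5, 8.1, 2.9]
width: 0.342
```

```bash
python3 - <<'E'
from mv import *
applied([0,0,0],[.2,0,0])
import st
import cancheck
E
```

```text
8.3 meas [0.6146 0.0728 0.075 ] cmd [0.6135 0.0708 0.074 ] drot [ 0.0022 -0.      0.0022] F [1.5 8.1 2.9] M [ 1.04  0.04 -0.02] w 0.342 j [ 0.13  0.32  1.87 -0.13  0.96  0.14]
can shift px [-0.02268559  0.08327153] 0.995053076398492
px per 5mm y: [-0.45393435 -1.4111781 ]
```

Emit:
carry_out(rotation=[[0,0,0],[0,0,0],[0,0,0]], travel=[[0.08,0,0],[0.15,0,0],[0.15,0,0]], jaw=[0.2,0.2,0.2])

```text
t: 8.72
eef_pos: [0.6146, 0.0714, 0.0751]
orientation: [0.541, -0.454, 0.508, -0.492]
contact_force: [0.4, 9.2, 4.4]
width: 0.349
```

```bash
python3 - <<'E'
from mv import *
applied([0,0,0],[.15,0,0])
import st
import cancheck
E
```

```text
8.72 meas [0.6146 0.0714 0.0751] cmd [0.6136 0.0693 0.0742] drot [ 0.0021 -0.0001  0.0023] F [0.4 9.2 4.4] M [ 1.09 -0.03 -0.  ] w 0.349 j [ 0.13  0.32  1.87 -0.13  0.96  0.13]
can shift px [0.11244531 0.1336941 ] 0.9895118831081232
px per 5mm y: [-0.45393435 -1.4111781 ]
```

Emit:
carry_out(rotation=[[0,0,0],[0,0,0],[0,0,0]], travel=[[0,-0.1,0],[0.08,-0.1,0],[0.08,-0.1,0]], jaw=[0.2,0.2,0.2])

```text
t: 9.15
eef_pos: [0.6138, 0.0696, 0.0753]
orientation: [0.542, -0.454, 0.508, -0.492]
contact_force: [0.4, 5.7, 2.0]
width: 0.346
```

```bash
python3 - <<'E'
from mv import *
applied([0,0,0],[.08,-.1,0])
import st
import cancheck
E
```

```text
9.15 meas [0.6138 0.0696 0.0753] cmd [0.6137 0.0686 0.0752] drot [ 0.0001 -0.0005  0.001 ] F [0.4 5.7 2. ] M [ 0.88 -0.16  0.19] w 0.346 j [ 0.13  0.32  1.87 -0.13  0.96  0.13]
can shift px [0.22806758 0.21787283] 0.9747420787113118
px per 5mm y: [-0.45393435 -1.4111781 ]
```

```bash
cat > can2.py <<'E'
from h import *
import pickle
from workcell import robot
F0=pickle.load(open("F.pkl","rb"))["side"]["img"]
ims=[F0]+[robot.grab_frame("side")["img"] for _ in range(1)]
def run(x0,x1,y0,y1):
    a,b=[cv2.cvtColor(i[y0:y1,x0:x1],cv2.COLOR_BGR2GRAY).astype(np.float32) for i in ims]
    try:
        cc,W=cv2.findTransformECC(a,b,np.eye(2,3,dtype=np.float32),cv2.MOTION_TRANSLATION,(3,200,1e-6),None,1);print((x0,x1,y0,y1),W[:,2].round(2),round(cc,3))
    except cv2.error as e: print("fail")
run(334,356,224,258);run(334,356,240,258);run(296,316,236,266);run(296,312,232,266);run(340,372,256,275)
cv2.imwrite("pics/d2.png",np.hstack([cv2.resize(i[210:272,288:360],None,fx=5.4,fy=8,interpolation=cv2.INTER_CUBIC) for i in ims]))
E
python3 can2.py
```

```text
(334, 356, 224, 258) [0.36 0.42] 0.95
(334, 356, 240, 258) [ 0.4  -0.01] 0.967
(296, 316, 236, 266) [0.07 0.02] 0.979
(296, 312, 232, 266) [0.05 0.05] 0.947
(340, 372, 256, 275) [-0.01  0.  ] 0.999
```

View pics/d2.png

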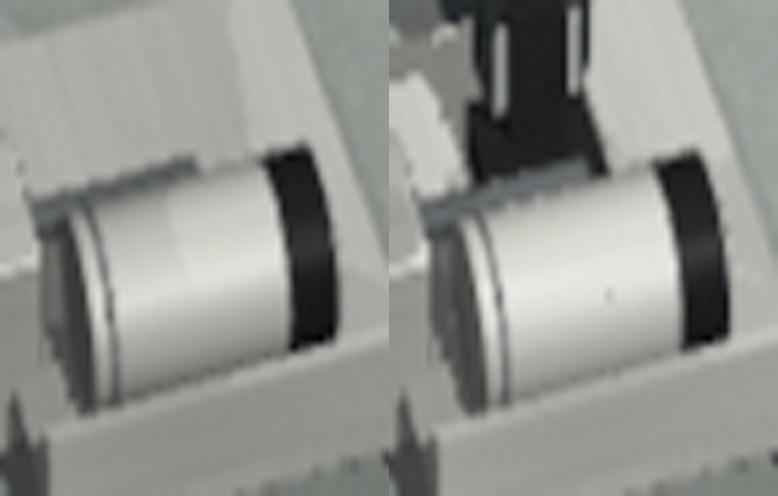

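Emit:
carry_out(rotation=[[0,0,0],[0,0,0],[0,0,0],[0,0,0],[0,0,0],[0,0,0]], travel=[[0,0,0],[0,0,0],[0,0,0],[0,-4,0],[0,-9,0],[0,-12,0]], jaw=[0.7,0.9,0.9,0.9,0.9,0.9])

```text
t: 10.0
eef_pos: [0.6141, 0.0814, 0.1978]
orientation: [0.541, -0.454, 0.509, -0.492]
contact_force: [0.8, -0.3, 0.1]
width: 0.902
```

```bash
python3 - <<'E'
from mv import *
applied([0,0,0],[0,-12,0])
import st
import can2
E
```

```text
10.0 meas [0.6141 0.0814 0.1978] cmd [0.6128 0.0812 0.1946] drot [ 0.0031  0.0004 -0.0001] F [ 0.8 -0.3  0.1] M [ 0.06 -0.02  0.03] w 0.902 j [ 0.15  0.2   1.78 -0.11  1.17  0.12]
(334, 356, 224, 258) [0.34 0.4 ] 0.959
(334, 356, 240, 258) [ 0.39 -0.04] 0.965
(296, 316, 236, 266) [ 0.06 -0.05] 0.981
(296, 312, 232, 266) [ 0.   -0.01] 0.945
(340, 372, 256, 275) [-0.01  0.01] 0.999
```

View pics/d2.png

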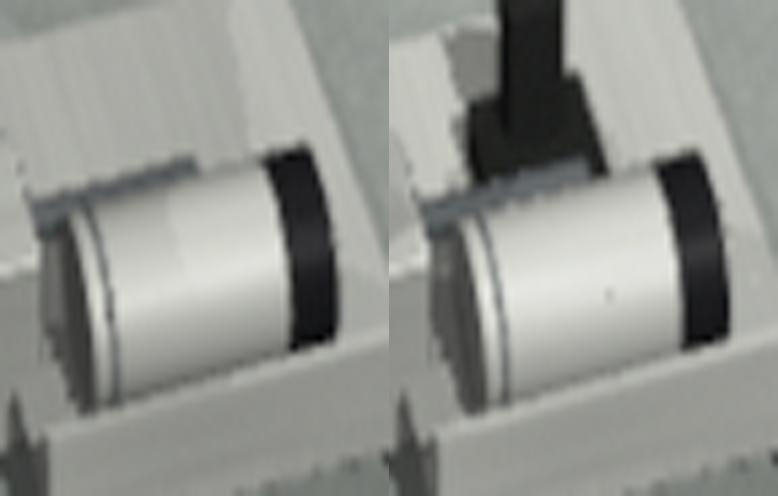

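```bash
python3 - <<'E'
from mv import *
k=[.5318,-.3222]
show("above",[*k,.19],down(.11)); show("at",[*k,.078],down(.11))
E
```

```text
above rot [ 0.002 -0.039  0.105] trav [ 39.4    4.62 -10.92] | ang 0.11 dist 41.1cm
at rot [ 0.002 -0.039  0.105] trav [ 38.22  15.76 -10.92] | ang 0.11 dist 42.8cm
```

Emit:
carry_out(rotation=[[0,0,0.013],[0,-0.01,0.03],[0,-0.015,0.04],[0,-0.02,0.05],[0.001,-0.025,0.065],[0.001,-0.03,0.08],[0.002,-0.035,0.092],[0.002,-0.039,0.105],[0.002,-0.039,0.105],[0.002,-0.039,0.105]], travel=[[4.9,0.6,-1.3],[9.8,1.2,-2.7],[14.7,1.7,-4.1],[19.7,2.3,-5.5],[24.6,2.9,-6.8],[29.5,3.5,-8.2],[34.5,4,-9.6],[39.4,4.62,-10.92],[39.4,4.62,-10.92],[39.4,4.62,-10.92]], jaw=[0.9,0.9,0.9,0.9,0.9,0.9,0.9,0.9,0.9,0.9])

```text
t: 11.3
eef_pos: [0.5316, -0.3219, 0.1896]
orientation: [0.526, -0.473, 0.472, -0.526]
contact_force: [0.5, 0.2, 0.9]
width: 0.903
```

```bash
python3 - <<'E'
from mv import *
applied([0.002,-0.039,0.105],[39.4,4.62,-10.92])
import st
from h import *
from workcell import robot
import pickle
F={n:robot.grab_frame(n) for n in("side","top")}
pickle.dump(F,open("F2.pkl","wb"))
t=cv2.resize(F["top"]["img"][120:250,230:350],None,fx=4,fy=4,interpolation=cv2.INTER_CUBIC)
s=cv2.resize(F["side"]["img"][270:400,250:370],None,fx=2.6,fy=4,interpolation=cv2.INTER_CUBIC)
cv2.imwrite("pics/k1.png",np.hstack([t,s]))
E
```

```text
11.3 meas [ 0.5316 -0.3219  0.1896] cmd [ 0.5318 -0.3222  0.19  ] drot [-0.0008  0.0011  0.001 ] F [0.5 0.2 0.9] M [0.02 0.02 0.02] w 0.903 j [-0.58  0.2   1.78  0.    1.16 -0.69]
```

View pics/k1.png

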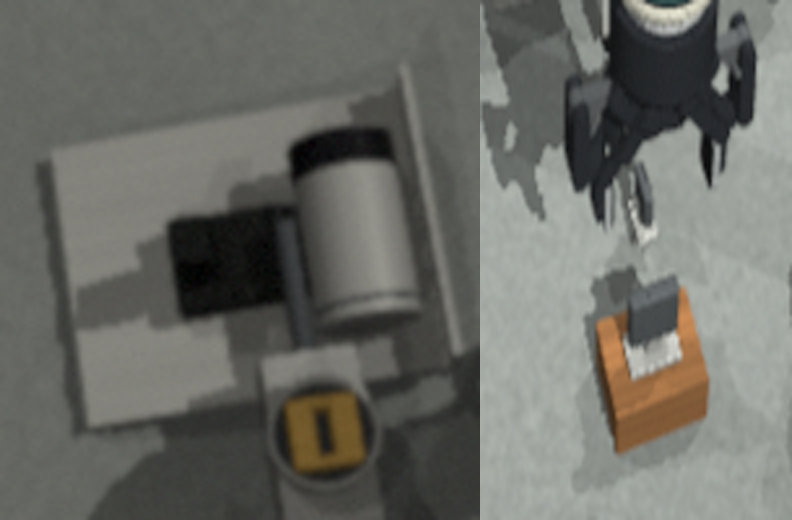

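```bash
python3 - <<'E'
from h import *
import pickle
F=pickle.load(open("F.pkl","rb"));G=pickle.load(open("F2.pkl","rb"))
def run(n,x0,x1,y0,y1):
    a,b=[cv2.cvtColor(i[n]["img"][y0:y1,x0:x1],cv2.COLOR_BGR2GRAY).astype(np.float32) for i in (F,G)]
    cc,W=cv2.findTransformECC(a,b,np.eye(2,3,dtype=np.float32),cv2.MOTION_EUCLIDEAN,(3,300,1e-6),None,1)
    c=np.array([(x1-x0)/2,(y1-y0)/2]);print(n,(W[:,:2]@c+W[:,2]-c).round(2),"ang",W[1,0].round(4),round(cc,3))
run("top",298,340,148,206);run("top",302,340,150,175);run("top",302,340,180,204)
run("side",296,356,226,268)
f=F["top"];q=proj(f,[[.62,-.028,.07],[.62,-.033,.07]]);print("top px for -5mm y",q[1]-q[0])
# expected chock position overlay: snug chock predicted vs seen mask
from workcell import robot
for r in robot.cut_out("top","chock"): m=r["pixels"];print(r["conf"],m.sum(),np.argwhere(m).mean(0)[::-1])
E
```

```text
top [ 0.88 -0.05] ang -0.0004 0.957
top [ 0.68 -0.21] ang -0.0198 0.974
top [ 0.82 -0.04] ang -0.0045 0.983Traceback (most recent call last):
  File "<stdin>", line 9, in <module>
  File "<stdin>", line 6, in run
cv2.error: OpenCV(4.12.0) /io/opencv/modules/video/src/ecc.cpp:589: error: (-7:Iterations do not converge) The algorithm stopped before its convergence. The correlation is going to be minimized. Images may be uncorrelated or non-overlapped in function 'findTransformECC'
```

```bash
cat > canfit.py <<'E'
from h import *
import pickle
from workcell import robot
def cyl(x,y,z,r,L): 
    a=np.linspace(0,2*np.pi,40);return np.array([[x+s*L/2,y+r*np.cos(t),z+r*np.sin(t)] for s in(-1,1) for t in a])/1e3
CAN=[cyl(0,0,69,33,120)]
for n,p in(("side",(324,244)),("top",(317,178))):
    for k in range(2):
        f=robot.grab_frame(n)
        for r in robot.cut_out(n,"can"):
            m=r["pixels"]
            if np.hypot(*(np.argwhere(m).mean(0)[::-1]-p))<12: print(n,fit([(f,m.astype(np.float32))],CAN,[.62,-.03,.067]))
E
python3 canfit.py
python3 - <<'E'
import pickle,cv2,numpy as np
F=pickle.load(open("F.pkl","rb"));G=pickle.load(open("F2.pkl","rb"))
c=lambda i:cv2.resize(i["top"]["img"][140:215,285:350],None,fx=6,fy=7,interpolation=cv2.INTER_CUBIC)
cv2.imwrite("pics/d3.png",np.hstack([c(F),c(G)]))
E
```

```text
top (array([ 0.61965476, -0.03125485,  0.06134217]), np.float64(0.036901358515024185))
top (array([ 0.61980646, -0.03138439,  0.04517675]), np.float64(0.04335419833660126))
```

View pics/d3.png

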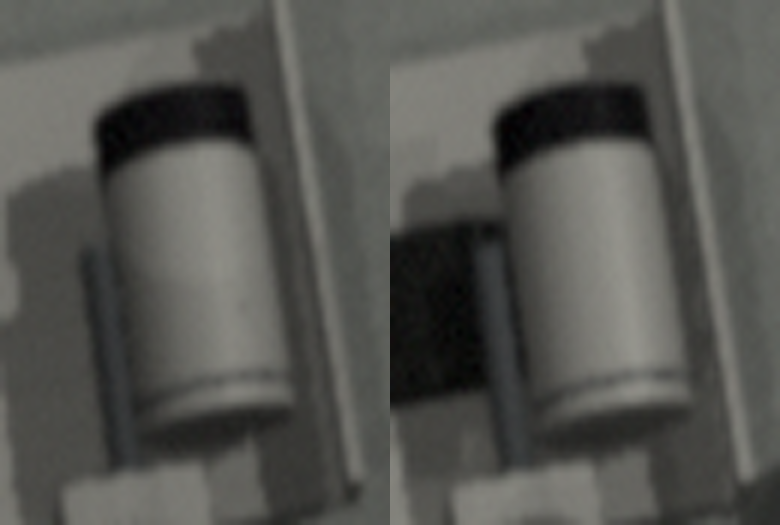

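```bash
python3 - <<'E'
from mv import *
r=down(.07,.105)
show("above",[.6128,.0812,.1946],r); show("at",[.6137,.0690,.0755],r)
E
```

```text
above rot [-0.002  0.039 -0.105] trav [-39.21  -0.47  12.46] | ang 0.11 dist 41.1cm
at rot [-0.002  0.039 -0.105] trav [-37.99  11.44  12.42] | ang 0.11 dist 41.6cm
```

The top view shows the canister has moved about 2–3 mm uphill, so I slid the chock slightly too far. I'll go back and ease it about 2 mm downhill.

Emit:
carry_out(rotation=[[0,0.005,-0.013],[0,0.01,-0.03],[0,0.015,-0.04],[0,0.02,-0.05],[-0.001,0.025,-0.065],[-0.001,0.03,-0.08],[-0.002,0.035,-0.092],[-0.002,0.039,-0.105],[-0.002,0.039,-0.105],[-0.002,0.039,-0.105],[-0.002,0.039,-0.105],[-0.002,0.039,-0.105]], travel=[[-4.9,-0.1,1.5],[-9.8,-0.1,3.1],[-14.7,-0.2,4.6],[-19.6,-0.2,6.2],[-24.5,-0.3,7.8],[-29.4,-0.4,9.3],[-34.3,-0.4,10.9],[-39.2,-0.5,12.46],[-39.2,-0.5,12.46],[-38.8,3.5,12.45],[-38.3,8.5,12.43],[-38,11.4,12.42]], jaw=[0.9,0.9,0.9,0.9,0.9,0.9,0.9,0.9,0.9,0.9,0.9,0.9])

```text
t: 13.3
eef_pos: [0.612, 0.068, 0.0734]
orientation: [0.543, -0.455, 0.508, -0.49]
contact_force: [0.2, -0.3, -1.3]
width: 0.905
```

Emit:
carry_out(rotation=[[0,0,0],[0,0,0],[0,0,0],[0,0,0],[0,0,0],[0,0,0]], travel=[[0,0,0],[0,0,0],[0,0,0],[0,0,0],[0,0,0],[0,0,0]], jaw=[0.9,0.2,0.2,0.2,0.2,0.2], newtons=40)

```text
t: 14.05
eef_pos: [0.6148, 0.0695, 0.0784]
orientation: [0.541, -0.454, 0.509, -0.492]
contact_force: [-3.7, -0.7, 5.3]
width: 0.349
```

```bash
python3 - <<'E'
from mv import *
applied([-0.002,0.039,-0.105],[-38,11.4,12.42])
import st
E
```

```text
14.05 meas [0.6148 0.0695 0.0784] cmd [0.6137 0.0691 0.0759] drot [ 0.0022  0.0002 -0.    ] F [-3.7 -0.7  5.3] M [ 0.01  0.29 -0.15] w 0.349 j [ 0.13  0.32  1.87 -0.13  0.96  0.13]
```

Emit:
carry_out(rotation=[[0,0,0],[0,0,0],[0,0,0],[0,0,0]], travel=[[0,-0.12,0],[-0.12,-0.12,0],[-0.25,-0.12,0],[-0.25,-0.12,0]], jaw=[0.2,0.2,0.2,0.2])

```text
t: 14.55
eef_pos: [0.6147, 0.0714, 0.0782]
orientation: [0.542, -0.453, 0.509, -0.491]
contact_force: [-0.7, -4.0, 5.0]
width: 0.349
```

```bash
python3 - <<'E'
from mv import *
applied([0,0,0],[-.25,-.12,0])
import st
E
python3 can2.py
```

```text
14.55 meas [0.6147 0.0714 0.0782] cmd [0.6135 0.0717 0.0769] drot [ 0.0017 -0.0002 -0.0011] F [-0.7 -4.   5. ] M [-0.71 -0.01 -0.02] w 0.349 j [ 0.13  0.32  1.87 -0.13  0.96  0.14]
(334, 356, 224, 258) [0.21 0.32] 0.977
(334, 356, 240, 258) [0.16 0.04] 0.988
(296, 316, 236, 266) [-0.05  0.  ] 0.986
(296, 312, 232, 266) [-0.11 -0.02] 0.948
(340, 372, 256, 275) [-0.    0.01] 0.999
```

Emit:
carry_out(rotation=[[0,0,0],[0,0,0],[0,0,0],[0,0,0],[0,0,0],[0,0,0]], travel=[[0,0,0],[0,0,0],[0,0,0],[0,-4,0],[0,-9,0],[0,-12,0]], jaw=[0.7,0.9,0.9,0.9,0.9,0.9])

```text
t: 15.35
eef_pos: [0.6139, 0.0851, 0.1992]
orientation: [0.541, -0.454, 0.509, -0.492]
contact_force: [0.8, 0.3, -0.3]
width: 0.903
```

```bash
python3 - <<'E'
from mv import *
applied([0,0,0],[0,-12,0])
k=[.5318,-.3222]
show("above",[*k,.19],down(.11)); show("at",[*k,.078],down(.11))
E
```

```text
above rot [ 0.002 -0.039  0.105] trav [ 39.69   4.81 -10.93] | ang 0.11 dist 41.4cm
at rot [ 0.002 -0.039  0.105] trav [ 38.51  15.95 -10.93] | ang 0.11 dist 43.1cm
```

Emit:
carry_out(rotation=[[0,0,0.013],[0,-0.01,0.03],[0,-0.015,0.04],[0,-0.02,0.05],[0.001,-0.025,0.065],[0.001,-0.03,0.08],[0.002,-0.035,0.092],[0.002,-0.039,0.105],[0.002,-0.039,0.105]], travel=[[5,0.6,-1.3],[10,1.2,-2.7],[15,1.8,-4.1],[20,2.4,-5.5],[24.8,3,-6.8],[29.7,3.6,-8.2],[34.7,4.2,-9.6],[39.69,4.81,-10.93],[39.69,4.81,-10.93]], jaw=[0.9,0.9,0.9,0.9,0.9,0.9,0.9,0.9,0.9])

```text
t: 16.48
eef_pos: [0.531, -0.3255, 0.19]
orientation: [0.526, -0.473, 0.473, -0.525]
contact_force: [0.2, 1.0, -0.3]
width: 0.9
```

```bash
python3 - <<'E'
from mv import *
applied([0.002,-0.039,0.105],[39.69,4.81,-10.93])
import st
from h import *
from workcell import robot
import pickle
G={n:robot.grab_frame(n) for n in("side","top")}
F=pickle.load(open("F.pkl","rb"));pickle.dump(G,open("F3.pkl","wb"))
c=lambda i:cv2.resize(i["top"]["img"][140:215,285:350],None,fx=6,fy=7,interpolation=cv2.INTER_CUBIC)
cv2.imwrite("pics/d4.png",np.hstack([c(F),c(G)]))
E
python3 canfit.py
```

```text
16.48 meas [ 0.531  -0.3255  0.19  ] cmd [ 0.5318 -0.3222  0.19  ] drot [-0.0002  0.0047 -0.0006] F [ 0.2  1.  -0.3] M [ 0.02 -0.03 -0.01] w 0.9 j [-0.59  0.21  1.78 -0.    1.16 -0.69]
top (array([ 0.62124626, -0.03007064,  0.0719652 ]), np.float64(0.0647779032588005))
top (array([ 0.61999297, -0.02940164,  0.06201348]), np.float64(0.03701500594615936))
```

View pics/d4.png

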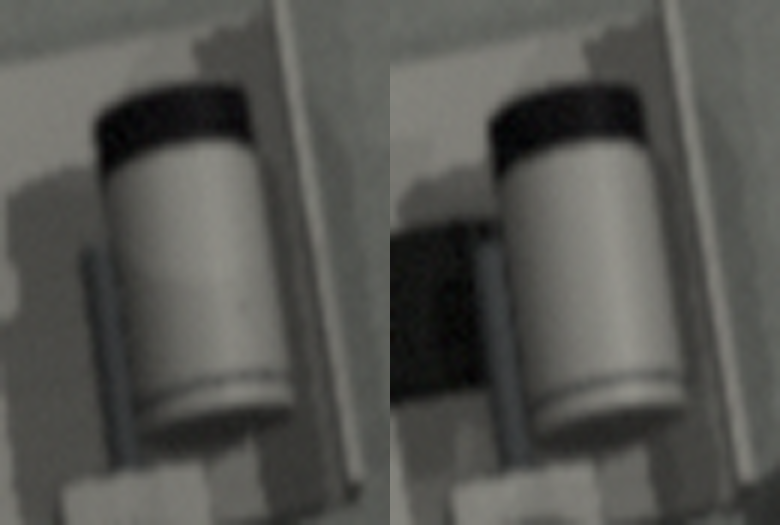

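Emit:
carry_out(rotation=[[0,0,0],[0,0,0],[0,0,0],[0,0,0],[0,0,0],[0,0,0],[0,0,0],[0,0,0]], travel=[[0,5,0],[0,9,0],[0,11.2,0],[0,11.2,0],[0,11.2,0],[0,11.2,0],[0,11.2,0],[0,11.2,0]], jaw=[0.9,0.9,0.9,0.9,0.4,0.4,0.4,0.4], newtons=20)

```text
t: 17.98
eef_pos: [0.5333, -0.3228, 0.0804]
orientation: [-0.527, 0.471, -0.473, 0.527]
contact_force: [0.3, 0.3, 6.1]
width: 0.486
```

```bash
python3 - <<'E'
from mv import *
applied([0,0,0],[0,11.2,0])
import st
from workcell import robot; import cv2
f=robot.grab_frame("side"); cv2.imwrite("pics/s5.png",cv2.resize(f["img"][270:400,250:390],None,fx=4.5,fy=4.5,interpolation=cv2.INTER_CUBIC))
E
```

```text
17.98 meas [ 0.5333 -0.3228  0.0804] cmd [ 0.5318 -0.3222  0.078 ] drot [ 0.0026 -0.     -0.0022] F [0.3 0.3 6.1] M [0.02 0.17 0.01] w 0.486 j [-0.58  0.31  1.87 -0.    0.96 -0.69]
```

View pics/s5.png

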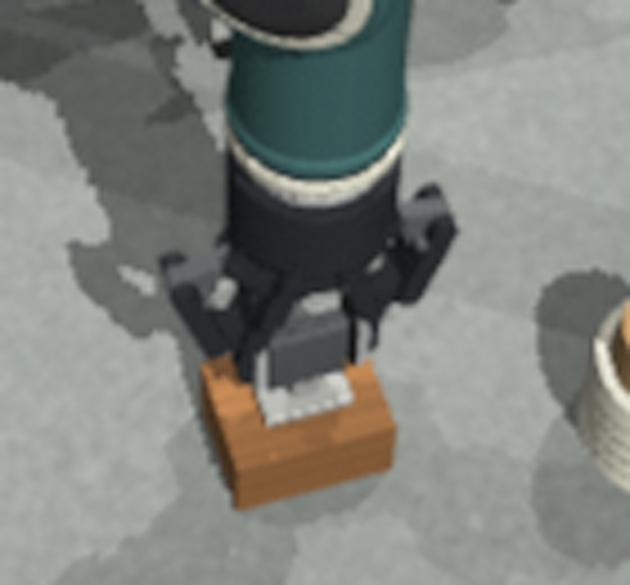

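Emit:
carry_out(rotation=[[0,0,0],[0,0,0],[0,0.17,0],[0,0.34,0],[0,0.51,0],[0,0.68,0],[0,0.85,0],[0,1.02,0],[0,1.19,0],[0,1.36,0],[0,1.53,0],[0,1.571,0]], travel=[[0,0,0],[0,0,0.1],[0,0,0.14],[0,0,0.14],[0,0,0.14],[0,0,0.14],[0,0,0.14],[0,0,0.14],[0,0,0.14],[0,0,0.14],[0,0,0.14],[0,0,0.14]], jaw=[0.8,0.8,0.8,0.8,0.8,0.8,0.8,0.8,0.8,0.8,0.8,0.8])

```text
t: 19.52
eef_pos: [0.5331, -0.3216, 0.0778]
orientation: [-0.038, 0.706, -0.706, 0.037]
contact_force: [0.7, 0.1, 0.1]
width: 0.798
```

Emit:
carry_out(rotation=[[0,0,0],[0,0,0],[0,0,0],[0,0,0],[0,0,0],[0,0,0],[0,0,0],[0,0,0]], travel=[[0,0,0],[0,0,0],[0,0,0],[0,0,0],[0,0,0],[0,0,0],[0,0,0],[0,0,0]], jaw=[0.8,0.05,0.05,0.05,0.05,0.05,0.05,0.05], newtons=60)

```text
t: 20.52
eef_pos: [0.5335, -0.3219, 0.0783]
orientation: [0.039, -0.706, 0.706, -0.039]
contact_force: [1.0, -0.3, 0.1]
width: 0.13
```

```bash
python3 - <<'E'
from mv import *
applied([0,1.571,0],[0,0,.14])
import st
from workcell import robot; import cv2
f=robot.grab_frame("side"); cv2.imwrite("pics/s6.png",cv2.resize(f["img"][270:400,250:390],None,fx=4.5,fy=4.5,interpolation=cv2.INTER_CUBIC))
E
```

```text
20.52 meas [ 0.5335 -0.3219  0.0783] cmd [ 0.5332 -0.3221  0.078 ] drot [ 0.0001 -0.      0.0001] F [ 1.  -0.3  0.1] M [-0.13  0.02 -0.01] w 0.13 j [-0.58  0.32  1.87 -0.    0.96  0.88]
```

View pics/s6.png

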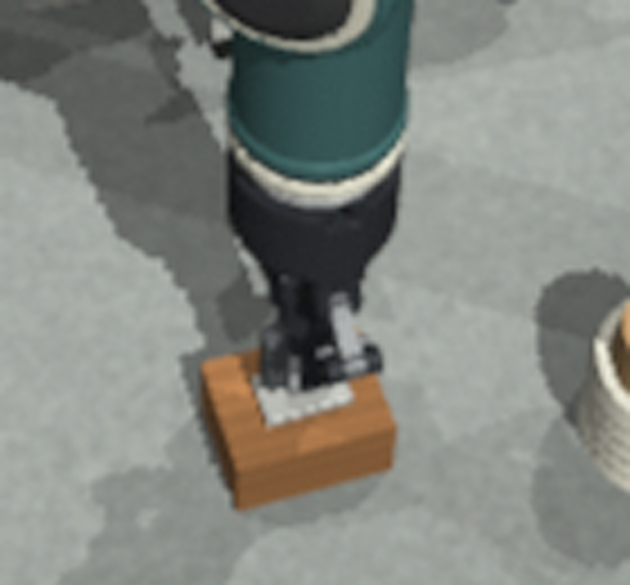

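```bash
python3 - <<'E'
from mv import *
show("lift",[.5332,-.3221,.20],down(-1.461)); show("hover",[.4895,.0025,.20],down(.07-np.pi/2))
E
```

```text
lift rot [-0. -0.  0.] trav [-0.00e+00 -1.22e+01  1.00e-02] | ang 0.00 dist 12.2cm
hover rot [-0.     0.039  0.   ] trav [  0.8  -12.2  -32.74] | ang 0.04 dist 34.9cm
```

Emit:
carry_out(rotation=[[0,0,0],[0,0,0],[0,0,0],[0,0.01,0],[0,0.02,0],[0,0.025,0],[0,0.03,0],[0,0.035,0],[0,0.039,0],[0,0.039,0],[0,0.039,0],[0,0.039,0]], travel=[[0,-3,0],[0,-7,0],[0,-11,0],[0.1,-12.6,-5],[0.2,-12.6,-10.5],[0.4,-12.6,-16],[0.5,-12.6,-21.5],[0.7,-12.5,-27],[0.8,-12.3,-32],[0.8,-12.2,-32.74],[0.8,-12.2,-32.74],[0.8,-12.2,-32.74]], jaw=[0.05,0.05,0.05,0.05,0.05,0.05,0.05,0.05,0.05,0.05,0.05,0.05])

```text
t: 22.08
eef_pos: [0.49, 0.0017, 0.2003]
orientation: [0.025, -0.706, 0.707, -0.025]
contact_force: [-0.3, -0.3, -0.9]
width: 0.13
```

```bash
cat > ov.py <<'E'
from mv import *
from h import *
import st, pickle
from workcell import robot
KEYF=[box(-21,21,-6,6,18,60),box(-22,22,-13,13,0,6),box(-12,12,-3,3,-26,0)]
F={n:robot.grab_frame(n) for n in("side","top")};pickle.dump(F,open("F4.pkl","wb"))
q=R.from_quat(st.s["orientation"]);p=st.s["eef_pos"]
Rk=q*down(-np.pi/2).inv()   # key frame: yaw = toolz yaw + pi/2
O=p+Rk.apply([0,0,-.0383]);print("key origin",O.round(4),Rk.as_euler("zyx").round(3))
MOUTH=[box(-14,14,-4.5,4.5,118,118.1),box(-20,20,-20,20,117.9,118)]
o=[]
for n,(x,y,w,h) in(("side",(235,165,75,100)),("top",(270,190,75,75))):
    k=8 if n=="side" else 6
    im=cv2.resize(F[n]["img"],None,fx=k,fy=k,interpolation=cv2.INTER_CUBIC)
    for P in [Rk.apply(b)+O for b in KEYF]:
        c=cv2.convexHull(((proj(F[n],P)+.5)*k).astype(np.float32)).astype(int);cv2.polylines(im,[c],True,(0,255,0),1)
    for P in place(MOUTH,.4895,.0025,.07):
        c=cv2.convexHull(((proj(F[n],P)+.5)*k).astype(np.float32)).astype(int);cv2.polylines(im,[c],True,(255,0,255),1)
    cv2.imwrite(f"pics/ov_{n}.png",im[y*k:(y+h)*k,x*k:(x+w)*k][:600])
E
python3 - <<'E'
from mv import *
applied([0,.039,0],[.8,-12.2,-32.74])
import ov
E
```

```text
22.07 meas [0.49   0.0017 0.2003] cmd [0.4895 0.0025 0.2   ] drot [0.0005 0.0009 0.0001] F [-0.3 -0.3 -0.9] M [ 0.   -0.01 -0.01] w 0.13 j [-0.05 -0.06  2.04 -0.    1.16  1.45]
key origin [0.49   0.0017 0.162 ] [ 0.069  0.    -0.001]
```

View pics/ov_side.png

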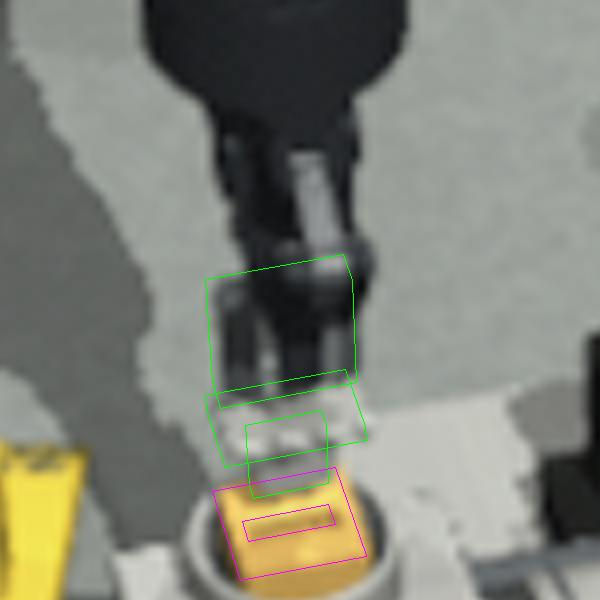

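View pics/ov_top.png

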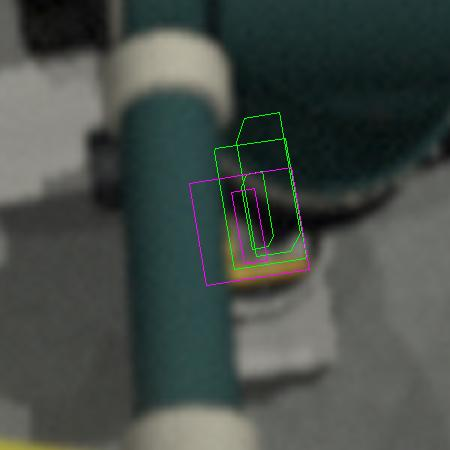

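```bash
cat > cr.py <<'E'
import pickle,cv2,numpy as np
F=pickle.load(open("F4.pkl","rb"))
F0=pickle.load(open("F.pkl","rb"))
c=lambda i:cv2.resize(i[205:250,255:290],None,fx=11,fy=13,interpolation=cv2.INTER_LANCZOS4)
cv2.imwrite("pics/z1.png",np.hstack([c(F["side"]["img"]),c(F0["side"]["img"])]))
E
python3 cr.py
```

```text
(no output)
```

View pics/z1.png

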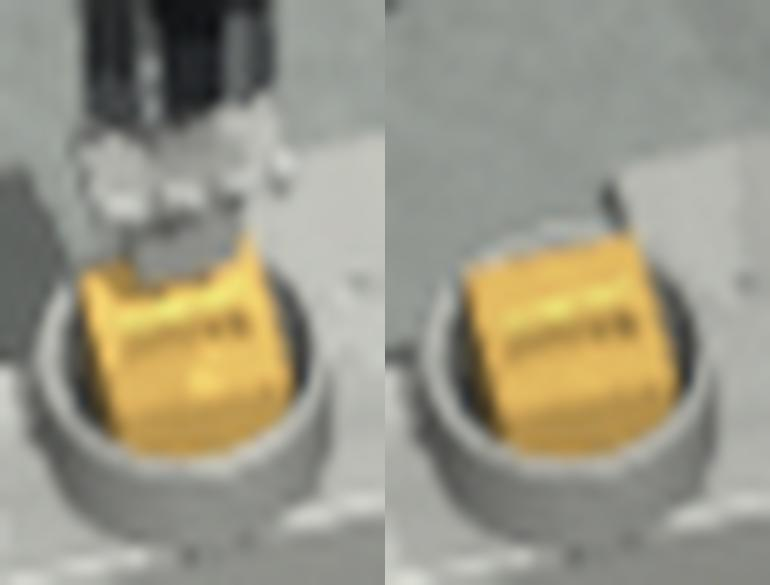

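```bash
python3 - <<'E'
from h import *
import pickle
f=pickle.load(open("F4.pkl","rb"))["side"]
O=np.array([.49,.0017,.162])
print("blade bottom model",proj(f,[O-[0,0,.026]]),"obs u %.2f"%(255+188/11-.5), "bottom edge v",205+277/13-.5)
print("hole model",proj(f,[[.4895,.0025,.118]]),"obs",255+184/11-.5,205+326/13-.5)
print("per mm x,y,z",[(proj(f,[O+d])-proj(f,[O]))[0].round(3) for d in np.eye(3)*.001])
print("O at 118",proj(f,[[.49,.0017,.118]]))
E
```

```text
blade bottom model [[270.62060227 225.07411176]] obs u 271.59 bottom edge v 225.80769230769232
hole model [[270.61781275 229.93194813]] obs 271.22727272727275 229.57692307692307
per mm x,y,z [array([ 0.403, -0.056]), array([-0.066, -0.281]), array([-0.014, -0.292])]
O at 118 [[270.86632413 230.12891705]]
```

```bash
python3 - <<'E'
from mv import *
for z in(.187,.179,.156): show(z,[.4886,.0037,z],down(.07-np.pi/2))
E
```

```text
0.187 rot [-0.  0.  0.] trav [ 0.08  1.3  -0.12] | ang 0.00 dist 1.3cm
0.179 rot [-0.  0.  0.] trav [ 0.08  2.1  -0.12] | ang 0.00 dist 2.1cm
0.156 rot [-0.  0.  0.] trav [ 0.08  4.4  -0.12] | ang 0.00 dist 4.4cm
```

Emit:
carry_out(rotation=[[0,0,0],[0,0,0],[0,0,0],[0,0,0],[0,0,0]], travel=[[0.08,0.5,-0.12],[0.08,1.3,-0.12],[0.08,1.7,-0.12],[0.08,2.1,-0.12],[0.08,2.1,-0.12]], jaw=[0.05,0.05,0.05,0.05,0.05])

```text
t: 22.8
eef_pos: [0.4886, 0.0039, 0.1788]
orientation: [0.025, -0.707, 0.707, -0.025]
contact_force: [0.4, -0.3, -1.5]
width: 0.13
```

```bash
python3 - <<'E'
from mv import *
applied([0,0,0],[.08,2.1,-.12])
import ov
E
python3 cr.py
```

```text
22.8 meas [0.4886 0.0039 0.1788] cmd [0.4886 0.0037 0.179 ] drot [-0.0001 -0.0001 -0.0009] F [ 0.4 -0.3 -1.5] M [-0.04  0.07 -0.03] w 0.13 j [-0.04 -0.04  2.07 -0.    1.12  1.46]
key origin [0.4885 0.0039 0.1405] [ 0.07   0.001 -0.   ]
```

View pics/z1.png

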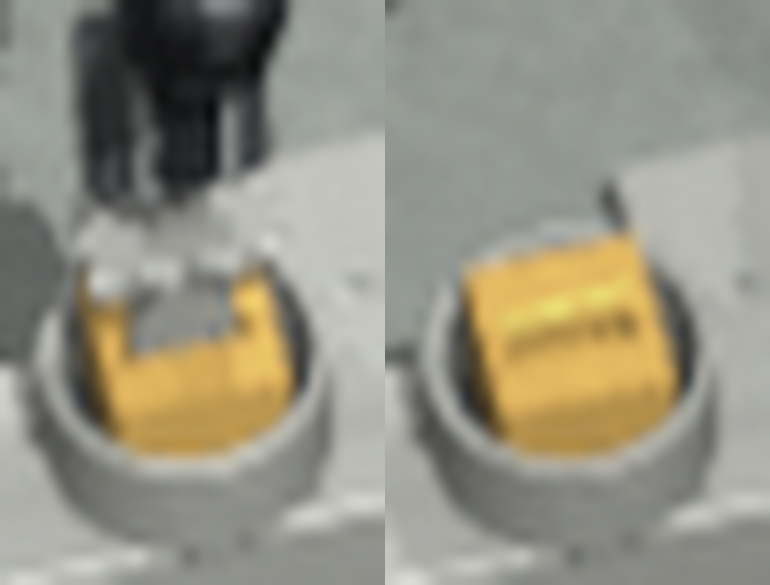

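Emit:
carry_out(rotation=[[0,0,0],[0,0,0],[0,0,0],[0,0,0]], travel=[[0,0.3,0],[0,0.6,0],[0,0.8,0],[0,0.8,0]], jaw=[0.05,0.05,0.05,0.05])

```text
t: 23.4
eef_pos: [0.4887, 0.0039, 0.171]
orientation: [0.025, -0.707, 0.707, -0.025]
contact_force: [-0.2, 0.5, -1.1]
width: 0.134
```

```bash
python3 - <<'E'
from mv import *
applied([0,0,0],[0,.8,0])
import st
E
```

```text
23.4 meas [0.4887 0.0039 0.171 ] cmd [0.4886 0.0037 0.171 ] drot [-0.0001 -0.     -0.0006] F [-0.2  0.5 -1.1] M [0.04 0.02 0.08] w 0.134 j [-0.04 -0.03  2.07 -0.    1.1   1.46]
```

Emit:
carry_out(rotation=[[0,0,0],[0,0,0],[0,0,0],[0,0,0],[0,0,0]], travel=[[0,0.4,0],[0,0.8,0],[0,1.2,0],[0,1.55,0],[0,1.55,0]], jaw=[0.05,0.05,0.05,0.05,0.05])

```text
t: 24.02
eef_pos: [0.4889, 0.0039, 0.1563]
orientation: [0.025, -0.707, 0.707, -0.025]
contact_force: [-1.4, -1.1, 3.7]
width: 0.13
```

```bash
python3 - <<'E'
from mv import *
applied([0,0,0],[0,1.55,0])
import st
E
```

```text
24.02 meas [0.4889 0.0039 0.1563] cmd [0.4886 0.0037 0.1555] drot [ 0.     -0.0001 -0.0002] F [-1.4 -1.1  3.7] M [0.06 0.39 0.05] w 0.13 j [-0.04 -0.01  2.09 -0.    1.07  1.46]
```

Emit:
carry_out(rotation=[[0,-0.12,0],[0,-0.25,0],[0,-0.38,0],[0,-0.51,0],[0,-0.64,0],[0,-0.77,0],[0,-0.9,0],[0,-1.03,0],[0,-1.16,0],[0,-1.28,0],[0,-1.36,0],[0,-1.36,0]], travel=[[0,0,0],[0,0,0],[0,0,0],[0,0,0],[0,0,0],[0,0,0],[0,0,0],[0,0,0],[0,0,0],[0,0,0],[0,0,0],[0,0,0]], jaw=[0.05,0.05,0.05,0.05,0.05,0.05,0.05,0.05,0.05,0.05,0.05,0.05], newtons=80)

```text
t: 25.52
eef_pos: [0.489, 0.0042, 0.1563]
orientation: [-0.463, 0.534, -0.534, 0.463]
contact_force: [-1.4, 1.2, 5.2]
width: 0.129
```

```bash
python3 - <<'E'
from mv import *
applied([0,-1.36,0],[0,0,0])
import st
from workcell import robot; import cv2
f=robot.grab_frame("side"); cv2.imwrite("pics/s7.png",cv2.resize(f["img"][170:280,235:375],None,fx=5,fy=5,interpolation=cv2.INTER_CUBIC))
E
```

```text
25.52 meas [0.489  0.0042 0.1563] cmd [0.4886 0.0037 0.1555] drot [0.0001 0.0017 0.0007] F [-1.4  1.2  5.2] M [ 0.22  0.47 -0.34] w 0.129 j [-0.04 -0.01  2.09  0.    1.07  0.1 ]
```

View pics/s7.png

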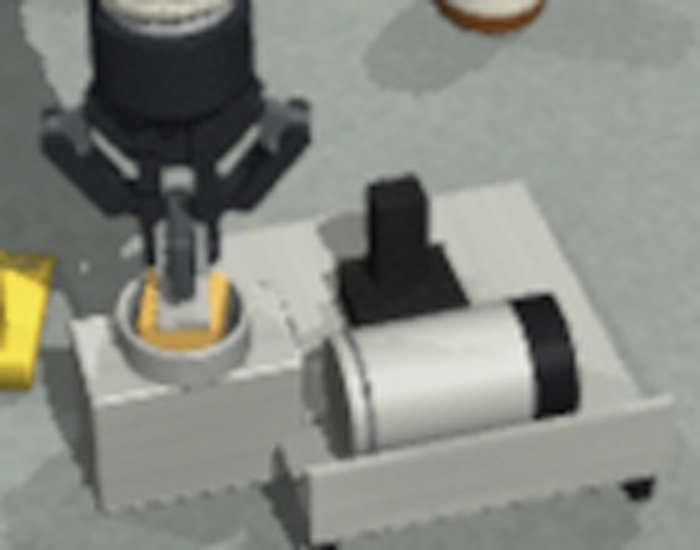

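Emit:
carry_out(rotation=[[0,-0.04,0],[0,-0.08,0],[0,-0.08,0]], travel=[[0,0,0],[0,0,0],[0,0,0]], jaw=[0.05,0.05,0.05])

```text
t: 25.95
eef_pos: [0.489, 0.0041, 0.1564]
orientation: [-0.483, 0.516, -0.516, 0.484]
contact_force: [-2.7, 1.3, 5.1]
width: 0.127
```

```bash
python3 - <<'E'
from mv import *
applied([0,-.08,0],[0,0,0])
import st
E
```

```text
25.95 meas [0.489  0.0041 0.1564] cmd [0.4886 0.0037 0.1555] drot [0.0003 0.0054 0.0014] F [-2.7  1.3  5.1] M [ 0.11  0.56 -1.6 ] w 0.127 j [-0.04 -0.01  2.09  0.    1.07  0.02]
```

Emit:
carry_out(rotation=[[0,0.13,0],[0,0.27,0],[0,0.41,0],[0,0.55,0],[0,0.69,0],[0,0.83,0],[0,0.97,0],[0,1.11,0],[0,1.25,0],[0,1.39,0],[0,1.5,0],[0,1.56,0]], travel=[[0,0,0],[0,0,0],[0,0,0],[0,0,0],[0,0,0],[0,0,0],[0,0,0],[0,0,0],[0,0,0],[0,0,0],[0,0,0],[0,0,0]], jaw=[0.05,0.05,0.05,0.05,0.05,0.05,0.05,0.05,0.05,0.05,0.05,0.05])

```text
t: 27.45
eef_pos: [0.4893, 0.0035, 0.1563]
orientation: [-0.019, -0.706, 0.707, 0.018]
contact_force: [-1.8, -0.4, 4.0]
width: 0.13
```

Emit:
carry_out(rotation=[[0,0.02,0],[0,0.02,0]], travel=[[0,0,0],[0,0,0]], jaw=[0.05,0.05])

```text
t: 27.7
eef_pos: [0.4894, 0.0036, 0.1563]
orientation: [-0.025, -0.706, 0.707, 0.024]
contact_force: [-0.3, -1.7, 4.6]
width: 0.125
```

```bash
python3 - <<'E'
from mv import *
applied([0,1.56,0],[0,0,0]);applied([0,.02,0],[0,0,0])
import st
E
```

```text
27.7 meas [0.4894 0.0036 0.1563] cmd [0.4886 0.0037 0.1555] drot [ 0.0005 -0.0002  0.0013] F [-0.3 -1.7  4.6] M [-0.01  0.24 -0.02] w 0.125 j [-0.04 -0.01  2.09 -0.    1.07  1.6 ]
```

Emit:
carry_out(rotation=[[0,0.05,0],[0,0.05,0]], travel=[[0,0,0],[0,0,0]], jaw=[0.05,0.05])

```text
t: 27.95
eef_pos: [0.4894, 0.0037, 0.1563]
orientation: [-0.042, -0.706, 0.706, 0.041]
contact_force: [-0.4, -0.7, 4.7]
width: 0.13
```

```bash
python3 - <<'E'
from mv import *
applied([0,.05,0],[0,0,0])
import st
from h import *
from workcell import robot
f=robot.grab_frame("side"); cv2.imwrite("pics/s8.png",cv2.resize(f["img"][200:255,245:300],None,fx=10,fy=10,interpolation=cv2.INTER_CUBIC))
E
```

```text
27.95 meas [0.4894 0.0037 0.1563] cmd [0.4886 0.0037 0.1555] drot [ 0.0008 -0.0019  0.0014] F [-0.4 -0.7  4.7] M [-0.01  0.16  0.64] w 0.13 j [-0.04 -0.01  2.09 -0.    1.07  1.65]
```

View pics/s8.png

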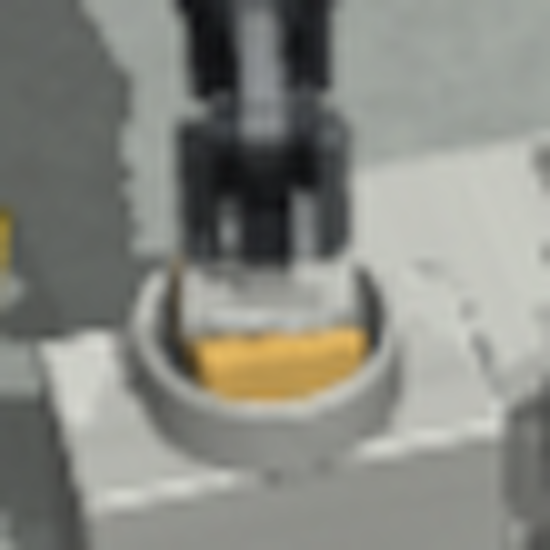

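Emit:
carry_out(rotation=[[0,-0.09,0],[0,-0.17,0],[0,-0.17,0],[0,-0.17,0],[0,-0.17,0],[0,-0.17,0],[0,-0.17,0]], travel=[[0,0,0],[0,0,0],[0,-0.6,0],[0,-1.6,0],[0,-2.8,0],[0,-4.8,0],[0,-4.8,0]], jaw=[0.05,0.05,0.05,0.05,0.05,0.05,0.05])

```text
t: 28.88
eef_pos: [0.4905, 0.0038, 0.2062]
orientation: [0.016, -0.707, 0.707, -0.019]
contact_force: [-0.5, 0.5, -1.0]
width: 0.127
```

```bash
python3 - <<'E'
from mv import *
applied([0,-.17,0],[0,-4.8,0])
import ov
show("above",[.5332,-.3221,.16],down(-1.461))
show("in",[.5332,-.3221,.079],down(-1.461))
E
```

```text
28.88 meas [0.4905 0.0038 0.2062] cmd [0.4886 0.0037 0.2035] drot [0.0005 0.0003 0.0047] F [-0.5  0.5 -1. ] M [-0.02  0.06 -0.03] w 0.127 j [-0.04 -0.06  2.04 -0.    1.16  1.48]
key origin [0.4907 0.0038 0.1679] [ 0.05  -0.005 -0.   ]
above rot [-0.    -0.059  0.   ] trav [-2.81  4.35 32.76] | ang 0.06 dist 33.2cm
in rot [-0.    -0.059  0.   ] trav [-2.81 12.45 32.76] | ang 0.06 dist 35.2cm
```

View pics/ov_side.png

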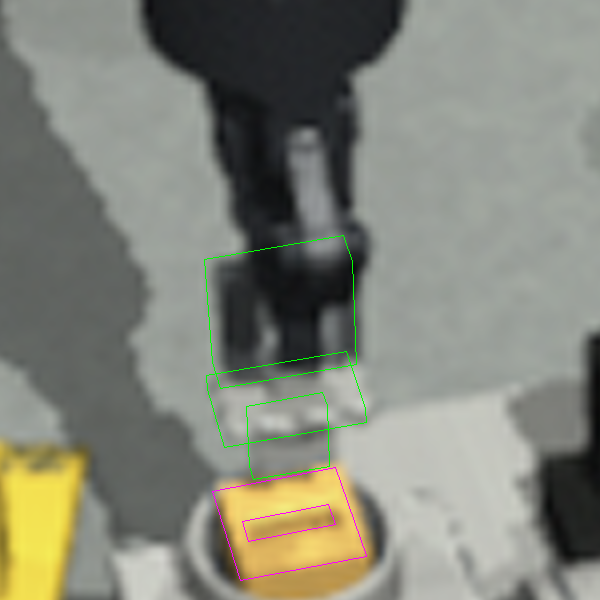

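Emit:
carry_out(rotation=[[0,-0.01,0],[0,-0.02,0],[0,-0.03,0],[0,-0.04,0],[0,-0.05,0],[0,-0.055,0],[0,-0.059,0],[0,-0.059,0],[0,-0.059,0],[0,-0.059,0]], travel=[[-0.4,0,5],[-0.9,0,10.5],[-1.4,0,16],[-1.8,0.5,21.5],[-2.3,1,27],[-2.8,2,31.5],[-2.81,4.35,32.76],[-2.81,6,32.76],[-2.81,6,32.76],[-2.81,6,32.76]], jaw=[0.05,0.05,0.05,0.05,0.05,0.05,0.05,0.05,0.05,0.05])

```text
t: 30.22
eef_pos: [0.5336, -0.3209, 0.1441]
orientation: [0.039, -0.706, 0.706, -0.039]
contact_force: [-0.1, -0.9, 0.1]
width: 0.132
```

```bash
python3 - <<'E'
from mv import *
applied([0,-.059,0],[-2.81,6,32.76])
import st
p,_=load();print(p)
from h import *
from workcell import robot
G={n:robot.grab_frame(n) for n in("side","top")}
a=cv2.resize(G["side"]["img"][280:395,270:360],(360,460),interpolation=cv2.INTER_CUBIC)
b=cv2.resize(G["top"]["img"][130:245,235:345],(440,460),interpolation=cv2.INTER_CUBIC)
cv2.imwrite("pics/s9.png",np.hstack([a,b]))
E
```

```text
30.23 meas [ 0.5336 -0.3209  0.1441] cmd [ 0.5332 -0.3221  0.1435] drot [-0.0001 -0.0011  0.0001] F [-0.1 -0.9  0.1] M [ 0.01 -0.01  0.03] w 0.132 j [-0.58  0.25  1.82 -0.    1.08  0.88]
[ 0.53317315 -0.32211586  0.143529  ]
```

View pics/s9.png

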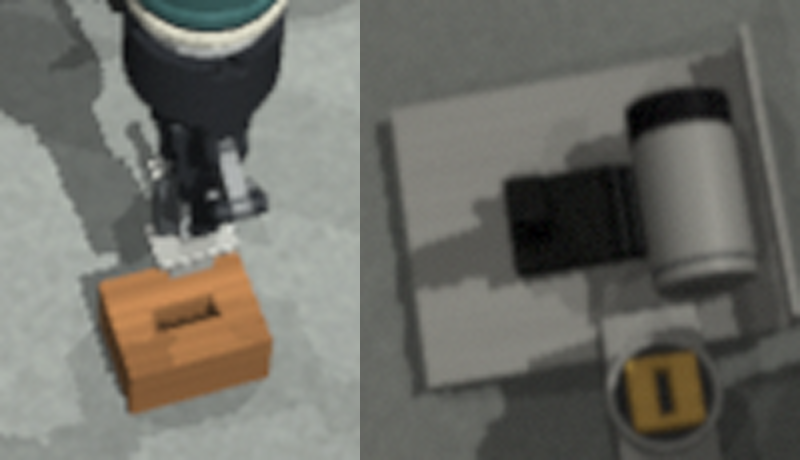

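The bolt is drawn, the plug is home, and the canister is resting on the chock. The empty slot shows at (187,315) in the left panel, directly below the key. I'll lower the key in.

Emit:
carry_out(rotation=[[0,0,0],[0,0,0],[0,0,0],[0,0,0],[0,0,0],[0,0,0],[0,0,0]], travel=[[0,1.5,0],[0,3,0],[0,4,0],[0,4.8,0],[0,5.6,0],[0,6.45,0],[0,6.45,0]], jaw=[0.05,0.05,0.05,0.05,0.05,0.05,0.05])

```text
t: 31.2
eef_pos: [0.5336, -0.3221, 0.0791]
orientation: [0.039, -0.706, 0.706, -0.039]
contact_force: [-0.8, -0.2, -2.0]
width: 0.128
```

```bash
python3 - <<'E'
from mv import *
applied([0,0,0],[0,6.45,0])
import st
E
```

```text
31.2 meas [ 0.5336 -0.3221  0.0791] cmd [ 0.5332 -0.3221  0.079 ] drot [0.0001 0.     0.0001] F [-0.8 -0.2 -2. ] M [ 0.01  0.05 -0.02] w 0.128 j [-0.58  0.32  1.86 -0.    0.96  0.88]
```

Emit:
carry_out(rotation=[[0,0,0],[0,0,0],[0,0,0],[0,0,0],[0,0,0],[0,0,0],[0,0,0],[0,0,0],[0,0,0],[0,0,0]], travel=[[0,0.08,0],[0,0.08,0],[0,0.08,0],[0,0.08,0],[0,0.08,0],[0,-1,0],[0,-3,0],[0,-8,0],[0,-13,0],[0,-16,0]], jaw=[0.05,0.05,0.7,0.8,0.8,0.8,0.8,0.8,0.8,0.8])

```text
t: 32.45
eef_pos: [0.5348, -0.3228, 0.245]
orientation: [0.037, -0.705, 0.708, -0.041]
contact_force: [-0.1, -0.2, -0.1]
width: 0.8
```

```bash
python3 - <<'E'
from mv import *
applied([0,0,0],[0,-16,0])
import st
from h import *
from workcell import robot
G={n:robot.grab_frame(n) for n in("side","top")}
a=cv2.resize(G["side"]["img"][190:395,240:390],(440,600),interpolation=cv2.INTER_CUBIC)
b=cv2.resize(G["top"]["img"][130:325,235:345],(340,600),interpolation=cv2.INTER_CUBIC)
cv2.imwrite("pics/s10.png",np.hstack([a,b]))
for n in G:
    T=G[n]["T"]
    for l in("key","can","chock","stand"):
        for r in robot.tip_of(n,l)[:2]: print(n,l,round(r["conf"],2),(T[:3,:3]@np.array(r["point"])+T[:3,3]).round(3))
E
python3 canfit.py
```

```text
32.45 meas [ 0.5348 -0.3228  0.245 ] cmd [ 0.5332 -0.3221  0.239 ] drot [ 0.0043 -0.      0.0052] F [-0.1 -0.2 -0.1] M [-0.06 -0.05 -0.04] w 0.8 j [-0.58  0.17  1.72 -0.    1.25  0.88]
side key 0.71 [ 0.533 -0.32   0.043]
side key 0.5 [ 0.55  -0.226  0.019]
side chock 0.91 [0.319 0.254 0.002]
side chock 0.77 [0.399 0.122 0.004]
side stand 0.77 [ 0.535 -0.324  0.003]
top key 0.75 [ 0.535 -0.323  0.041]
top key 0.51 [ 0.548 -0.228  0.018]
top can 0.92 [ 0.621 -0.034  0.068]
top chock 0.93 [ 0.391  0.125 -0.004]
top chock 0.77 [0.32  0.254 0.003]
top stand 0.75 [ 0.531 -0.324  0.002]
top stand 0.32 [0.486 0.002 0.118]
top (array([ 0.61999955, -0.0295609 ,  0.06348789]), np.float64(0.04428044334053993))
top (array([ 0.61920539, -0.02996082,  0.05677642]), np.float64(0.04381014034152031))
```

View pics/s10.png

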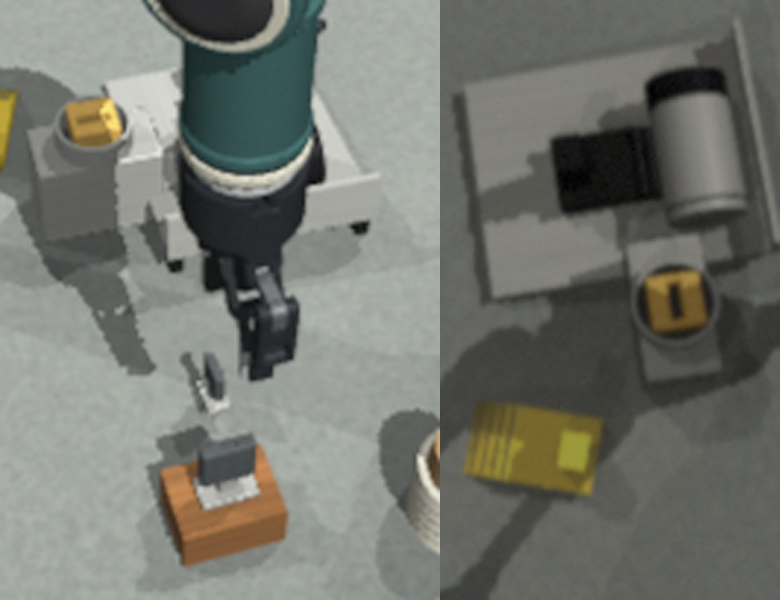

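```bash
python3 - <<'E'
from h import *
import pickle
from workcell import robot
F=pickle.load(open("F.pkl","rb"))
g=robot.grab_frame("top")["img"]
c=lambda i:cv2.resize(i[212:246,294:330],None,fx=11,fy=14,interpolation=cv2.INTER_CUBIC)
cv2.imwrite("pics/pl.png",np.hstack([c(F["top"]["img"]),c(g)]))
a,b=[cv2.cvtColor(i[218:240,300:322],cv2.COLOR_BGR2GRAY).astype(np.float32) for i in(F["top"]["img"],g)]
cc,W=cv2.findTransformECC(a,b,np.eye(2,3,dtype=np.float32),cv2.MOTION_EUCLIDEAN,(3,300,1e-6),None,1);print(W,cc)
E
```

```text
[[ 0.9996442  -0.02667175  0.04937025]
 [ 0.02667175  0.9996442  -0.11628555]] 0.8407160670542303
```

View pics/pl.png

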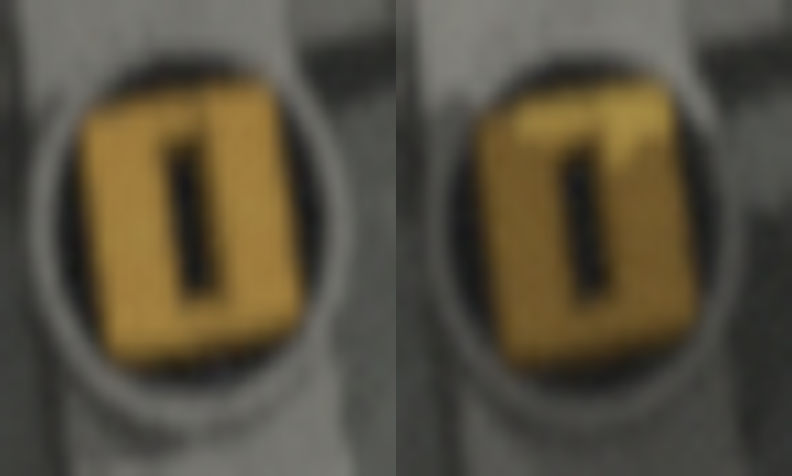

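```bash
python3 -c "
from workcell import robot
print(robot.sign_off(), robot.read_state()['t'])"
```

```text
the job is handed in; nothing more can be done
the job is handed in; nothing more can be done
```

The rack is unlocked, the canister is resting on the chock, and the key is back in its stand. I handed the job in at about 32.5 s; no verdict was reported.

**What I did**
- **Chock:** I slid the black chock up the ramp under the bolt. The first push went too far and rolled the canister about 2–3 mm uphill. I gripped the chock again and eased it back about 2 mm before touching the lock.
- **Key:** I centred the key in the jaws (41 mm measured across the bow, listed as 42), and it went fully into the lock. I turned it counter-clockwise until the torque rose to 1.6 N m at the stop. I then turned it back until the torque rose at home (0.64 N m), withdrew it and stood it back up.

**Last checks**
- **Bolt:** it no longer shows in the camera views taken after the turn.
- **Plug:** home to within about 0.03 rad. This match was rough (0.84 correlation) because the lighting had changed.
- **Canister:** it is against the chock, about 1 mm uphill of where it started by the top camera. The side camera could not confirm this, because the arm was in its view.
- **Key:** upright in the stand, collar about 41–43 mm above the counter (nominal 40).
- **Arm:** clear of everything.
- **Jug, jar and cups:** the arm did not go near them, but I did not measure their positions again at the end.

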